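Put the hot-air bench in order

ROBOT

A 6-joint arm with a two-finger parallel gripper is mounted at the origin on the work surface. World frame = base frame: x ahead of the robot, y to its left, z up, the work surface at z = 0. Lengths are in m, angles in rad, forces in N, time in s.
With the tool pointing down it reaches from about 0.35 to 0.925 m from the base axis. Payload 6.4 kg.
Tool frame: the origin (TCP) lies between the finger pads; the fingertips stand 17 mm ahead of it and the grasp point (between the pads) lies 2 mm behind it (tip_reach is the distance from the TCP to the fingertips, in m); z points along the fingers, y is the line along which they close (so a half turn about z gives the same grasp; the last joint's range is limited). The gripper opens to 85 mm and grips with 20 to 120 N. Pads are 22 mm wide; open, the fingers measure 114 mm over their backs; the gripper's body (76 mm by 85 mm) begins 54 mm behind the grasp point. The pads swing forward as they close: fully open they stand 13 mm farther back than shut.
Start: joints at [1.171, 0.245, 1.558, -0, 1.339, -0.174], TCP at [0.146, 0.634, 0.248] pointing down, gripper open.
Joint ranges: [-3.13, 3.13], [-1.02, 2.26], [0.13, 2.54], [-0.95, 4.09], [0.21, 2.88], [-2.74, 2.74]. Speed limits (rad/s): [2.57, 2.57, 3.14, 3.14, 3.14, 3.14].

INTERFACE

Orientations are given as a unit quaternion [w, x, y, z].
In Python, from bench import sense, get_image, camera_params, hand_in, tip_reach gives the robot as it stands. The module is installed in compiled form; this text tells all that it offers.
- The arm moves only by the tool apply_moves, never from a script. Its arguments are lists of equal length, an entry for each row: "travel": the shift along the tool's x, y, z scaled (see below), a list of three; "turn": the turn about the tool's z scaled (see below); "hand": the closure, from -1 (fully open) to 1 (shut). A call has exactly 8 rows; each row shifts and turns the commanded pose from where the row before left it, along the tool's axes as they then stand; what a row does not reach is not made up. The controller multiplies each number of a shift by 0.02 m and each number of a turn by 6 degrees. A row lasts 1/12 s, in which the tool goes at most 41.7 mm and 7.16 degrees, less where a joint would pass 70% of its speed; a pose out of reach is approached as far as the arm can. A call with a number of a shift or a turn outside -1 to 1 is refused whole. A call with a gripper value outside its range is refused whole. The fingers move at their own pace and stop on an object; the grip force is fixed at half the most. Time passes only in rows, so rows that do not move let the fingers close, or fill a call up. It gives the time, the measured TCP pose, the force, the opening and the grip force at its end, in the units of the state.
- sense(): the state, without advancing time (a new reading comes with each control period).
- get_image(name): name is "side" or "top" or "wrist"; returns the picture (400x640x3 uint8, red, green, blue); there is no depth.
- camera_params(name): a dict with "fov_y" (degrees; the focal length in pixels is half the picture's height over the tangent of half this angle, whatever the lens; pixels are square), "cx", "cy" (the principal point, pixels), "cam_to_world" (4x4, takes a point from camera to world coordinates); the wrist camera has in their place "mount" (4x4, takes a point from camera to tool coordinates, whose origin is the TCP and whose axes are the flange's). Camera axes: x right, y up, looking along -z (the intrinsics and any distortion apply to the point x, -y, -z); pixel columns grow to the right and rows downward; lengths in m; the calibration is good to about 2 mm. A picture is of the moment at which its call begins: read the wrist's pose just before it. camera_params takes no time and is no camera call.
- hand_in(): hands the job in; it is judged then, once.
The state is a dict: "time": time; "joint_positions": joint angles; "joint_velocities": joint speeds; "joint_torque": joint torques, N m; "eef_pos": TCP position; "eef_rot": TCP orientation; "wrist_force": force on the tool from outside, world axes, zero at the start; "ft_torque": the same for the moment, N m; "finger_gap": finger opening in m; "grip_force": force on a finger pad.
Only numpy, scipy, OpenCV 4.12 (cv2) and the standard library are available. Lean on these libraries where they do the work, as an engineer would, in place of code of your own. Each camera call takes 0.05 s, during which the arm holds its last target. There are 200 camera calls.

TASK

Put the conservator's hot-air bench in order: turn the slot nozzle on the standing hot-air tool until its clamp ear points the same way as the pointer on the tool's collar, so that the slot is square to the grip, and pull the drawer out and lay every spare nozzle flat in the narrow bay and every hand tool (spatula, folder, seam roller; not all need be there) flat in the wide bay. When everything is in, slide the drawer fully shut; leave the jar, the weight and the dish where they are.

Things in the scene. Friction and masses are not known exactly. Their poses are not given: they have to be found in the camera images.
- case_front (a point): middle of the top front edge of the grey low drawer unit (the case) fixed to the bench: 250 deep (x) x 311 wide (y) x 82 high; x axis from its front to its back, so the drawer opens along its -x
- drawer (a joint): how far the drawer stands out, m: 0 fully shut, 0.17 at its stop; starts about a third to a half open. It slides with about 1.5 N of friction and stays where it is left. Its white front panel is 12 thick, 305 wide, its top 77 above the bench. With it at 0.17 the front 165 of the tray is clear of the case
- drawer_handle (a point): middle of the drawer's steel bar handle: 11 thick, 120 long, parallel to the front, 50 above the bench, its axis 35 in front of the panel's face; axes as the case
- bay_tools (a point): point on the floor, 18 above the bench, midway across the drawer's wide bay (205 along the slide x 175 across, on the case's +y side), for hand tools; moves with the drawer, axes as the case. Tray walls 40 high, divider 35 high. The bay's front end is 52 from here along -x, its back end 153 along +x; with the drawer at 0.17 the case's front edge is 113 from here along +x
- bay_nozzles (a point): point on the floor midway across the drawer's narrow bay (205 along the slide x 95 across, on the case's -y side), for spare nozzles; otherwise like bay_tools
- stand: hot-air hand tool standing nozzle-up in its fixed bench holder (base disc 90 across, tool up to 64 thick, black body to 166 above the bench, the nozzle's tip at 260); origin under its axis on the bench. A raised diamond-shaped pointer sticks out of the collar towards its +x axis
- pointer (a point): tip of the pointer: 45 from the tool's axis, 162 above the bench
- nozzle (a joint): angle of the steel slot nozzle on top of the tool, rad: 0 when its clamp ear stands exactly over the pointer, growing anticlockwise seen from above; range -0.4 to 1.7; it turns about the tool's upright axis with 0.06 N m of friction and stays where it is left
- nozzle_lip (a point): top centre of that nozzle's flat lip, on the turning axis, 260 above the bench. The lip is 42 wide (y axis) x 11 thick (x axis) and 34 tall below this point; the axes turn with the nozzle. The clamp ear sticks out towards the +x axis
- nozzle_ear (a point): outer end of the clamp ear, 27 from the turning axis, 199 above the bench
- spare1: spare offset slot nozzle, steel, 72 long, 80 g: a round sleeve 28 thick from x = -36 to +4, then a flat lip 42 wide and 10 high at the +x end, level with the sleeve's underside; a small ear 7 high stands on top of the sleeve near the -x end. Origin at mid-length on the sleeve's axis, x along it; lies with its origin 14 above what it rests on; grip it across the sleeve at x = -14
- spare2: spare offset slot nozzle, steel, 72 long, 80 g: a round sleeve 28 thick from x = -36 to +4, then a flat lip 42 wide and 10 high at the +x end, level with the sleeve's underside; a small ear 7 high stands on top of the sleeve near the -x end. Origin at mid-length on the sleeve's axis, x along it; lies with its origin 14 above what it rests on; grip it across the sleeve at x = -14
- spatula: palette spatula 150 long, 60 g: wooden handle 15 wide x 12 high from x = -75 to +15, then a steel blade 18 wide. Origin at mid-length on its centre line, x axis along its length. Lies with its origin 6 above what it rests on
- folder: white folder (a flat creasing bar with a narrower end) 150 long, 24 wide, 8 high, 50 g. Origin at mid-length on its centre line, x axis along its length. Lies with its origin 4 above what it rests on
- roller: seam roller 150 long, 100 g: wooden handle, 26 thick at the -x end and 18 thick at its waist (x = -25 to +15), and a black roller 26 thick, 38 wide at the +x end in a fork 44 wide. Origin at mid-length on its centre line, x axis along its length. Lies with its origin 13 above what it rests on
- paste_jar: bystander: closed jar 64 across, 75 high; origin under its middle
- weight: bystander: brass weight with a knob, 68 across, 68 high; origin under its middle
- dish: bystander: white dish 80 across, 32 high; origin under its middle
There are look-alikes about, which are no part of the job. What is shaped like the spare1 but pink is not meant. Several things have the shape of the spatula; the one meant has the colours described above.

How it is judged:
By the outcome, as a careful person would: the job done as asked, in the order asked, and still so for the second after the job is handed in, with the robot touching nothing.
Of spatula, folder, roller only 2 to 3 are there at a start; the rules pass over those that are not, and their reading is None.
Of spare1, spare2 only 1 to 2 are there at a start; the rules pass over those that are not, and their reading is None.
At some moment in a run one of spatula, folder, roller, spare1, spare2 may be knocked a few centimetres aside while the robot is not near it.
Once in a run the grip may slacken for a moment while it holds something.
It also fails if it takes over 210 s, if anything falls off the work surface, if the arm or the gripper's body presses on something with over 40 N, if the wrist force passes 120 N, or if a joint passes its speed limit or range.

## Working session

There is one attempt and no reset: what is moved stays moved. The work goes in short steps, Python scripts to look and compute and a tool call to move; the robot and the scene stay as the last step left them, time stands still between calls to the robot, and variables do not carry over. Pictures are saved under pics/ and viewed, at most 14 in all, crops included, and the job is handed in when it is done.

Besides the shell and the picture viewer there is one more tool, called after "Call:" by a JSON object that holds its "name" and its "arguments", one argument or row to a line. apply_moves: Moves the arm, as the interface text tells. Shifts and turns lie within -1 to 1; 1 stands for 0.02 m of shift or 6 degrees of turn. Its arguments: {"type":"object","properties":{"travel":{"type":"array","items":{"type":"array","items":{"type":"number","minimum":-1,"maximum":1}}},"turn":{"type":"array","items":{"type":"number","minimum":-1,"maximum":1}},"hand":{"type":"array","items":{"type":"number"}}},"required":["travel","turn","hand"]}

```bash
mkdir -p pics; python3 - <<'E'
from bench import *
import cv2
s=sense();print(s['time'],s['eef_pos'],s['eef_rot'],s['finger_gap'],tip_reach)
for n in("top","side","wrist"):
    p=camera_params(n);print(n,p)
    cv2.imwrite(f'pics/{n}0.png',get_image(n)[:,:,::-1])
E
```

```text
0.0 [0.14532302 0.63302389 0.24719246] [-2.90271286e-04  1.12679425e-01  9.93630950e-01 -8.93250278e-04] 0.08561605405487303 0.017
top {'fov_y': 52.637767728045155, 'cx': 319.74824473449553, 'cy': 201.42667693642613, 'cam_to_world': array([[-0.00475884,  0.98764403, -0.15664168,  0.38833974],
       [-0.9999661 , -0.00575257, -0.00589118,  0.06117074],
       [-0.00671948,  0.15660834,  0.98763793,  1.22102304],
       [ 0.        ,  0.        ,  0.        ,  1.        ]])}
side {'fov_y': 46.09485647311601, 'cx': 319.37385855915966, 'cy': 198.60917640434766, 'cam_to_world': array([[ 0.98537804,  0.12404016, -0.11680823,  0.43168749],
       [-0.17034064,  0.70203343, -0.69147171, -0.82766978],
       [-0.00376698,  0.70125822,  0.71289741,  1.0560831 ],
       [ 0.        ,  0.        ,  0.        ,  1.        ]])}
wrist {'fov_y': 71.37880211437748, 'cx': 320.75989117747844, 'cy': 197.54553891292636, 'mount': array([[ 2.87385906e-04,  9.50542181e-01,  3.10595364e-01,
         7.97837903e-02],
       [ 9.99999881e-01, -1.50535582e-04, -4.64576963e-04,
         8.36280803e-04],
       [-3.94844345e-04,  3.10595461e-01, -9.50542110e-01,
        -1.25588894e-01],
       [ 0.00000000e+00,  0.00000000e+00,  0.00000000e+00,
         1.00000000e+00]])}
```

View pics/top0.png

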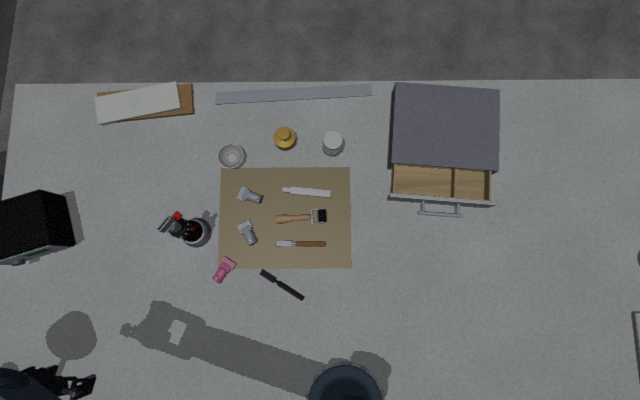

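View pics/side0.png

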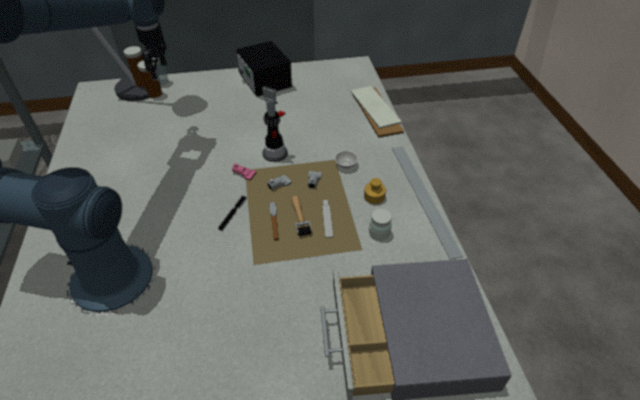

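```bash
cat > h.py <<'E'
from bench import *
import numpy as np, cv2
from scipy.spatial.transform import Rotation as R
def pose(s=None):
    s=s or sense(); q=np.array(s['eef_rot']); T=np.eye(4)
    T[:3,:3]=R.from_quat(q[[1,2,3,0]]).as_matrix(); T[:3,3]=s['eef_pos']; return T
def cam(n,T=None):
    p=camera_params(n); f=200/np.tan(np.radians(p['fov_y']/2))
    M=p['cam_to_world'] if n!='wrist' else (pose() if T is None else T)@p['mount']
    return M,f,p['cx'],p['cy']
def ray(c,u,v):
    M,f,cx,cy=c; d=M[:3,:3]@np.array([(u-cx)/f,-(v-cy)/f,-1]); return M[:3,3],d/np.linalg.norm(d)
def onz(c,u,v,z):
    o,d=ray(c,u,v); return o+d*(z-o[2])/d[2]
def proj(c,X):
    M,f,cx,cy=c; x=M[:3,:3].T@(np.asarray(X)-M[:3,3]); return np.array([cx-f*x[0]/x[2],cy+f*x[1]/x[2]])
def tri(obs):
    A=np.zeros((3,3));b=np.zeros(3)
    for c,u,v in obs:
        o,d=ray(c,u,v);P=np.eye(3)-np.outer(d,d);A+=P;b+=P@o
    X=np.linalg.solve(A,b); e=[np.round(proj(c,X)-(u,v),1).tolist() for c,u,v in obs]; return X,e
def yaw(T=None):
    "world angle of tool x axis, deg"
    T=pose() if T is None else T; return np.degrees(np.arctan2(T[1,0],T[0,0]))
def plan(target=None,yawt=None):
    "remaining shift in tool axes (units of 0.02 m) and turn units (6deg; + about tool z = down)"
    T=pose(); 
    if target is not None: print('shift units xyz',np.round(T[:3,:3].T@(np.array(target)-T[:3,3])/.02,2))
    if yawt is not None:
        d=(-(yawt-yaw(T))+180)%360-180
        print('turn units',round(d/6,2),'or',round(((d+180+180)%360-180)/6,2) if False else round((d-180 if d>0 else d+180)/6,2))
    s=sense();print('t',round(s['time'],2),'pos',np.round(s['eef_pos'],4),'yaw',round(yaw(T),1),'j6',round(s['joint_positions'][5],2),'gap',round(s['finger_gap'],4))
def snap(n,name):
    c=cam(n); im=get_image(n)[:,:,::-1].copy(); cv2.imwrite(f'pics/{name}.png',im); return c,im
E
python3 - <<'E'
from h import *
t=cv2.imread('pics/top0.png');s=cv2.imread('pics/side0.png')
a=cv2.resize(t[150:310,150:360],None,fx=3,fy=3,interpolation=cv2.INTER_CUBIC)
b=cv2.resize(s[80:180,240:320],(0,0),fx=2,fy=2)
c=np.zeros((480,800,3),np.uint8);c[:,:630]=a;c[:200,635:795]=b
cv2.imwrite('pics/c1.png',c)
C=cam('top')
for n,u,v,z in [('case fl',391,166,.082),('fr',498,169,.082),('bl',393,84,.082),('br',500,89,.082),('handle',441,212,.05),('stand tip',193,232,.1),('jar',333,143,.04),('dish',232,156,.0)]:
    print(n,onz(C,u,v,z).round(3))
E
```

```text
case fl [ 0.671 -0.138  0.082]
fr [ 0.661 -0.446  0.082]
bl [ 0.923 -0.152  0.082]
br [ 0.904 -0.47   0.082]
handle [ 0.541 -0.285  0.05 ]
stand tip [0.482 0.421 0.1  ]
jar [0.754 0.027 0.04 ]
dish [0.727 0.341 0.   ]
```

View pics/c1.png

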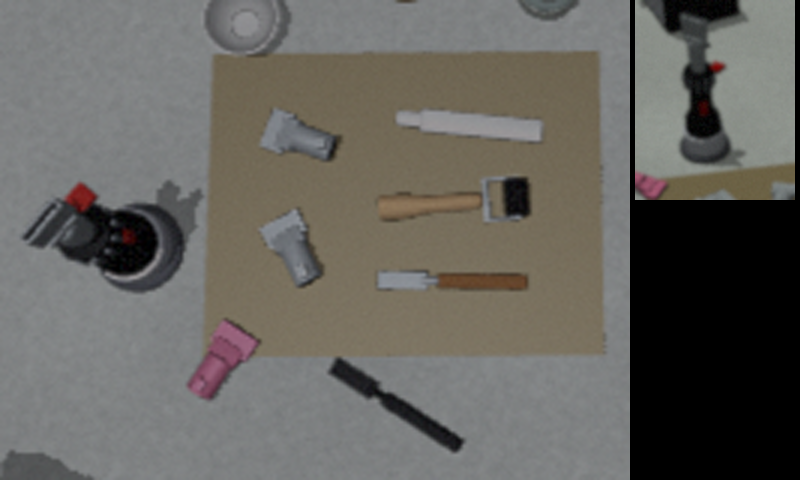

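```bash
python3 - <<'E'
from h import *
C=cam('top');S=cam('side')
print('lip',tri([(C,150+47/3,150+223/3),(S,269.5,89)]))
print('ptr',tri([(C,150+80/3,150+193/3),(S,284.5,113)]))
print(onz(C,150+47/3,150+223/3,.26),onz(C,150+82/3,150+190/3,.165))
for n,u,v,z in [('spare1 sleeve',330,145,.014),('spare1 lip',275,128,.005),('sp2 lip',282,230,.005),('sp2 sl',308,275,.014),('folder e',540,130,.005),('folder n',400,118,.005),('roller h',382,208,.013),('roller r',525,197,.013),('spat blade',380,281,.004),('spat h',525,281,.006)]:
    print(n,onz(C,150+u/3,150+v/3,z).round(3))
plan()
E
```

```text
lip (array([0.48925114, 0.43496077, 0.26203706]), [[-0.0, -0.8], [-0.6, 0.1]])
ptr (array([0.52885825, 0.44748336, 0.1589488 ]), [[-0.0, -1.7], [-1.3, 0.3]])
[0.48744646 0.43562077 0.26      ] [0.52620876 0.4433788  0.165     ]
spare1 sleeve [0.59  0.249 0.014]
spare1 lip [0.61  0.307 0.005]
sp2 lip [0.505 0.297 0.005]
sp2 sl [0.46  0.269 0.014]
folder e [0.606 0.037 0.005]
folder n [0.619 0.18  0.005]
roller h [0.526 0.196 0.013]
roller r [0.536 0.053 0.013]
spat blade [0.454 0.198 0.004]
spat h [0.453 0.053 0.006]
t 0.15 pos [0.1454 0.6331 0.2474] yaw 167.1 j6 -0.17 gap 0.0854
```

Call:
{"name": "apply_moves", "arguments": {
  "travel": [
    [-0.9,-0.2,-0.5],
    [-0.9,-0.2,-0.5],
    [-0.9,-0.2,-0.5],
    [-0.9,-0.2,-0.5],
    [-0.9,-0.2,-0.5],
    [-0.9,-0.2,-0.5],
    [-0.9,-0.2,-0.5],
    [-0.9,-0.2,-0.5]
  ],
  "turn": [0,0,0,0,0,0,0,0],
  "hand": [-1,-1,-1,-1,-1,-1,-1,-1]
}}

```text
time: 0.82
eef_pos: [0.2794, 0.5695, 0.3283]
eef_rot: [-0.0, 0.113, 0.994, -0.0]
wrist_force: [0.9, -0.7, -0.1]
finger_gap: 0.0854
grip_force: 0.0
```

Call:
{"name": "apply_moves", "arguments": {
  "travel": [
    [-0.9,-0.4,-0.5],
    [-0.9,-0.4,-0.5],
    [-0.9,-0.4,-0.5],
    [-0.9,-0.4,-0.5],
    [-0.9,-0.4,-0.5],
    [-0.9,-0.4,-0.5],
    [-0.9,-0.4,-0.5],
    [-0.9,-0.4,0]
  ],
  "turn": [0,0,0,0,0,0,0,0],
  "hand": [-1,-1,-1,-1,-1,-1,-1,-1]
}}

```text
time: 1.48
eef_pos: [0.4058, 0.4752, 0.4007]
eef_rot: [0.001, 0.113, 0.994, 0.001]
wrist_force: [0.1, -0.1, 1.1]
finger_gap: 0.0852
grip_force: 0.0
```

Call:
{"name": "apply_moves", "arguments": {
  "travel": [
    [-0.9,-0.3,0],
    [-0.9,-0.3,0],
    [-0.9,-0.3,0],
    [-0.6,-0.4,0],
    [0,0,0],
    [0,0,0],
    [0,0,0],
    [0,0,0]
  ],
  "turn": [0,0,0,0,0,0,0,0],
  "hand": [-1,-1,-1,-1,-1,-1,-1,-1]
}}

```text
time: 2.15
eef_pos: [0.4624, 0.4359, 0.3984]
eef_rot: [-0.0, 0.112, 0.994, 0.0]
wrist_force: [-0.4, -0.4, -0.6]
finger_gap: 0.0853
grip_force: 0.0
```

```bash
python3 - <<'E'
from h import *
plan()
c,im=snap('wrist','w1'); np.save('w1.npy',pose())
E
```

```text
t 2.15 pos [0.4624 0.4359 0.3984] yaw 167.1 j6 -0.77 gap 0.0853
```

View pics/w1.png

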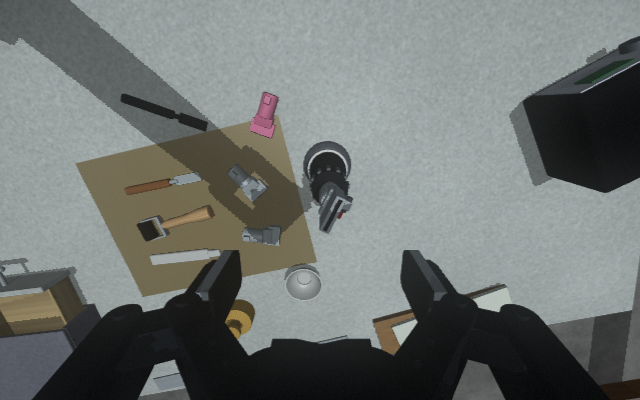

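```bash
python3 - <<'E'
from h import *
im=cv2.imread('pics/w1.png')
cv2.imwrite('pics/c2.png',cv2.resize(im[170:240,290:375],None,fx=8,fy=8,interpolation=cv2.INTER_CUBIC))
E
```

```text
(no output)
```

View pics/c2.png

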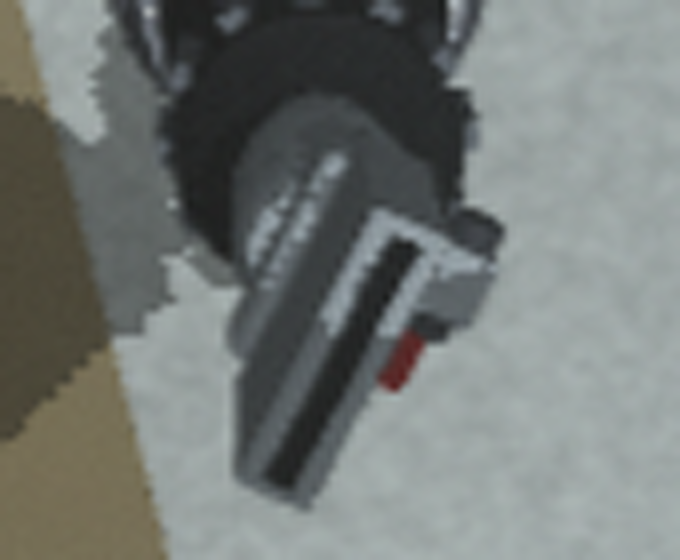

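Call:
{"name": "apply_moves", "arguments": {
  "travel": [
    [-0.9,0.2,0],
    [-0.9,0.2,0],
    [-0.9,0.2,0],
    [-0.9,0.2,0],
    [-0.9,0.2,0],
    [-0.5,0.1,0],
    [0,0,0],
    [0,0,0]
  ],
  "turn": [0,0,0,0,0,0,0,0],
  "hand": [-1,-1,-1,-1,-1,-1,-1,-1]
}}

```text
time: 2.87
eef_pos: [0.5652, 0.4347, 0.398]
eef_rot: [-0.0, 0.113, 0.994, -0.0]
wrist_force: [-0.8, 0.6, -0.5]
finger_gap: 0.0857
grip_force: 0.0
```

```bash
python3 - <<'E'
from h import *
plan()
c,im=snap('wrist','w2'); np.save('w2.npy',pose())
p=proj(c,[.5,.435,.2]).astype(int);print(p)
x0,y0=np.clip(p-[45,37],0,[550,325]);print(x0,y0)
cv2.imwrite('pics/c3.png',cv2.resize(im[y0:y0+75,x0:x0+90],None,fx=8,fy=8,interpolation=cv2.INTER_CUBIC))
E
```

```text
t 2.87 pos [0.5652 0.4347 0.398 ] yaw 167.1 j6 -0.85 gap 0.0857
[307 121]
262 84
```

View pics/c3.png

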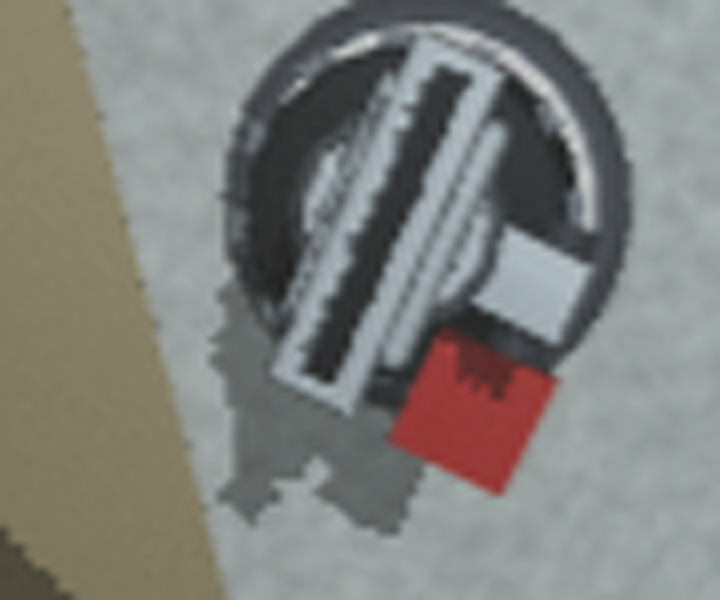

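```bash
python3 - <<'E'
from h import *
W2=cam('wrist',np.load('w2.npy'));W1=cam('wrist',np.load('w1.npy'));C=cam('top');S=cam('side')
f=lambda x,y:(262+x/8,84+y/8)
g=lambda x,y:(290+x/8,170+y/8)
L,e=tri([(W2,*f(388,223)),(W1,*g(346,360)),(C,150+47/3,150+223/3),(S,269.5,89)]);print('lip',L,e)
L2,e=tri([(W2,*f(388,223)),(W1,*g(346,360))]);print('lip',L2,e)
A=onz(W2,*f(388,223),.26);P=onz(W2,*f(502,495),.162);E=onz(W2,*f(577,305),.199);print(A,P,E)
PC=onz(W2,*f(472,411),.162)
ang=lambda v:np.degrees(np.arctan2(v[1],v[0]))
print('ptr',ang(P-A),np.linalg.norm((P-A)[:2]),ang(PC-A),ang(P-PC),'ear',ang(E-A),np.linalg.norm((E-A)[:2]))
a=onz(W2,*f(463,55),.26);b=onz(W2,*f(312,392),.26);print('lipdir',ang(a-b)+90,np.linalg.norm(a-b))
a=onz(W2,*f(447,82),.26);b=onz(W2,*f(322,372),.26);print('slotdir',ang(a-b)+90)
q=[(438,333),(557,378),(502,495),(390,438)]
Q=[onz(W2,*f(*p),.166) for p in q];print('diamond side dirs',ang(Q[1]-Q[0]),ang(Q[2]-Q[3]),ang(Q[2]-Q[1]),ang(Q[3]-Q[0]))
plan([A[0],A[1],.33])
E
```

```text
lip [0.49017581 0.44185819 0.25604071] [[-1.4, 1.0], [-1.9, -0.9], [-1.9, -1.0], [-0.4, 0.6]]
lip [0.48956373 0.44364782 0.26122152] [[0.2, -0.0], [-0.1, 0.0]]
[0.48957326 0.44346135 0.26      ] [0.535258   0.44786006 0.162     ] [0.50678592 0.46454508 0.199     ]
ptr 5.49971604332606 0.04589601785316364 4.767148310012337 7.1477343481046365 ear 50.7719528243962 0.027217633742749915
lipdir 231.4693723895492 0.0405021617887005
slotdir 232.29507078244384
diamond side dirs 56.942380577760765 50.38618701126435 -38.03180740921712 -38.32049983410822
shift units xyz [ 3.76 -0.42  3.42]
t 2.92 pos [0.5648 0.4348 0.3983] yaw 167.1 j6 -0.85 gap 0.0854
```

Call:
{"name": "apply_moves", "arguments": {
  "travel": [
    [0.8,-0.1,0.6],
    [0.8,-0.1,0.6],
    [0.8,-0.1,0.6],
    [0.8,-0.1,0.6],
    [0.56,0,0.6],
    [0,0,0.4],
    [0,0,0],
    [0,0,0]
  ],
  "turn": [0,0,0,0,0,0,0,0],
  "hand": [-1,-1,-1,-1,-1,-1,-1,-1]
}}

```text
time: 3.58
eef_pos: [0.4904, 0.4434, 0.3304]
eef_rot: [0.0, 0.112, 0.994, -0.0]
wrist_force: [1.1, -0.5, 0.3]
finger_gap: 0.0852
grip_force: 0.0
```

Call:
{"name": "apply_moves", "arguments": {
  "travel": [
    [0,0,0],
    [0,0,0],
    [0,0,0],
    [0,0,0],
    [0,0,0],
    [0,0,0],
    [0,0,0],
    [0,0,0]
  ],
  "turn": [0.9,0.9,0.9,0.9,0.67,0,0,0],
  "hand": [-1,-1,-1,-1,-1,-1,-1,-1]
}}

```text
time: 4.25
eef_pos: [0.4911, 0.4434, 0.3309]
eef_rot: [0.0, 0.33, 0.944, 0.0]
wrist_force: [-1.2, -0.5, 0.8]
finger_gap: 0.0855
grip_force: 0.0
```

```bash
python3 - <<'E'
from h import *
plan([.4896,.4435,.25],141.4)
E
```

```text
shift units xyz [ 0.06 -0.05  4.05]
turn units 0.02 or -29.98
t 4.25 pos [0.4911 0.4434 0.3309] yaw 141.5 j6 -0.34 gap 0.0855
```

Call:
{"name": "apply_moves", "arguments": {
  "travel": [
    [0.05,-0.05,0.8],
    [0,0,0.8],
    [0,0,0.8],
    [0,0,0.8],
    [0,0,0.8],
    [0,0,0],
    [0,0,0],
    [0,0,0]
  ],
  "turn": [0,0,0,0,0,0,0,0],
  "hand": [-1,-1,-1,-1,-1,-1,0.5,1]
}}

```text
time: 4.92
eef_pos: [0.4897, 0.4436, 0.2517]
eef_rot: [0.001, 0.33, 0.944, 0.001]
wrist_force: [0.7, 0.5, 0.1]
finger_gap: 0.0634
grip_force: 0.0
```

Call:
{"name": "apply_moves", "arguments": {
  "travel": [
    [0,0,0],
    [0,0,0],
    [0,0,0],
    [0,0,0],
    [0,0,0],
    [0,0,0],
    [0,0,0],
    [0,0,0]
  ],
  "turn": [0,0,0,0,0,0,0,0],
  "hand": [1,1,1,1,1,1,1,1]
}}

```text
time: 5.58
eef_pos: [0.4887, 0.4427, 0.2512]
eef_rot: [-0.0, 0.33, 0.944, -0.001]
wrist_force: [-3.9, -3.7, 3.8]
finger_gap: 0.01
grip_force: 59.6
```

Call:
{"name": "apply_moves", "arguments": {
  "travel": [
    [0,0,0],
    [0,0,0],
    [0,0,0],
    [0,0,0],
    [0,0,0],
    [0,0,0],
    [0,0,0],
    [0,0,0]
  ],
  "turn": [0.6,0.7,0.7,0.7,0.7,0.7,0.7,0.7],
  "hand": [1,1,1,1,1,1,1,1]
}}

```text
time: 6.25
eef_pos: [0.4893, 0.443, 0.2512]
eef_rot: [0.0, 0.586, 0.81, -0.0]
wrist_force: [-1.6, -2.8, 2.0]
finger_gap: 0.0097
grip_force: 59.4
```

Call:
{"name": "apply_moves", "arguments": {
  "travel": [
    [0,0,0],
    [0,0,0],
    [0,0,0],
    [0,0,0],
    [0,0,0],
    [0,0,0],
    [0,0,0],
    [0,0,0]
  ],
  "turn": [0.7,0.7,0.6,0,0,0,0,0],
  "hand": [1,1,1,1,1,1,1,1]
}}

```text
time: 6.92
eef_pos: [0.4895, 0.4431, 0.2512]
eef_rot: [0.001, 0.666, 0.746, 0.0]
wrist_force: [0.2, -4.1, 5.4]
finger_gap: 0.0095
grip_force: 59.8
```

Call:
{"name": "apply_moves", "arguments": {
  "travel": [
    [0,0,0],
    [0,0,0],
    [0,0,0],
    [0,0,-0.8],
    [0,0,-0.8],
    [0,0,-0.8],
    [0,0,-0.8],
    [0,0,-0.8]
  ],
  "turn": [0,0,0,0,0,0,0,0],
  "hand": [-1,-1,-1,-1,-1,-1,-1,-1]
}}

```text
time: 7.58
eef_pos: [0.4888, 0.4435, 0.3304]
eef_rot: [-0.0, 0.666, 0.746, -0.0]
wrist_force: [0.1, 0.6, -0.1]
finger_gap: 0.0854
grip_force: 0.0
```

Call:
{"name": "apply_moves", "arguments": {
  "travel": [
    [0,0,-1],
    [0,0,-1],
    [0,0,-1],
    [0,0,-0.4],
    [-0.9,0,0],
    [-0.9,0,0],
    [0,0,0],
    [0,0,0]
  ],
  "turn": [0,0,0,0,0,0,0,0],
  "hand": [-1,-1,-1,-1,-1,-1,-1,-1]
}}

```text
time: 8.25
eef_pos: [0.4931, 0.4072, 0.3974]
eef_rot: [-0.0, 0.667, 0.745, -0.0]
wrist_force: [0.0, 0.6, -0.3]
finger_gap: 0.0852
grip_force: 0.0
```

```bash
python3 - <<'E'
from h import *
plan([.4896,.4435,.33],167)
E
```

```text
shift units xyz [1.82 0.03 3.37]
turn units -11.77 or 18.23
t 8.25 pos [0.4931 0.4072 0.3974] yaw 96.4 j6 0.4 gap 0.0852
```

```bash
python3 - <<'E'
from h import *
c,im=snap('wrist','w3'); np.save('w3.npy',pose())
p=proj(c,[.505,.4435,.2]).astype(int)
x0,y0=np.clip(p-[45,37],0,[550,325]);print(x0,y0)
cv2.imwrite('pics/c4.png',cv2.resize(im[y0:y0+75,x0:x0+90],None,fx=8,fy=8,interpolation=cv2.INTER_CUBIC))
E
```

```text
289 111
```

View pics/c4.png

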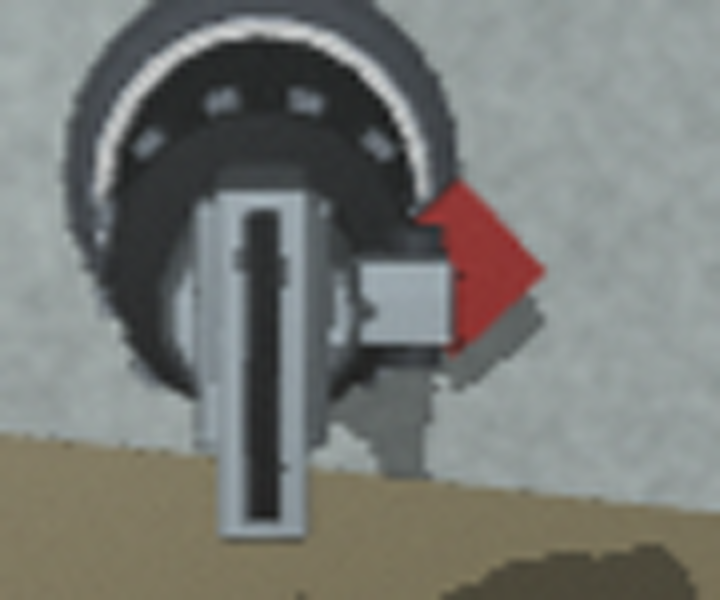

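```bash
python3 - <<'E'
from h import *
W=cam('wrist',np.load('w3.npy'))
f=lambda x,y:(289+x/8,111+y/8)
A=onz(W,*f(264,363),.26);P=onz(W,*f(545,270),.162);E=onz(W,*f(450,303),.202)
a=onz(W,*f(460,180),.162);b=onz(W,*f(455,355),.162)
ang=lambda v:np.degrees(np.arctan2(v[1],v[0]))
print(A,P,E,ang(P-A),np.linalg.norm((P-A)[:2]),ang(E-A),'mid->tip',ang(P-(a+b)/2),'perp',ang(a-b)-90)
print(proj(W,[.4896,.4435,.26]),f(264,363))
# tip edges
E
```

```text
[0.49023183 0.44331509 0.26      ] [0.53553268 0.44671782 0.162     ] [0.51704575 0.44509575 0.202     ] 4.295648090684856 0.04542846230265573 3.79930714694305 mid->tip 5.523803760981937 perp 6.420147812098463
[321.35988571 156.10706295] (322.0, 156.375)
```

Call:
{"name": "apply_moves", "arguments": {
  "travel": [
    [-0.9,0,0],
    [-0.9,0,0],
    [-0.9,0,0],
    [-0.9,0,0],
    [-0.9,0,0],
    [-0.9,0,0],
    [-0.9,0,0],
    [-0.9,0,0]
  ],
  "turn": [0,0,0,0,0,0,0,0],
  "hand": [-1,-1,-1,-1,-1,-1,-1,-1]
}}

```text
time: 8.97
eef_pos: [0.5092, 0.2644, 0.3977]
eef_rot: [-0.0, 0.666, 0.746, -0.0]
wrist_force: [0.5, -0.7, 0.5]
finger_gap: 0.0851
grip_force: 0.0
```

```bash
python3 - <<'E'
from h import *
T=pose();c,im=snap('wrist','w4'); np.save('w4.npy',T)
E
```

Call:
{"name": "apply_moves", "arguments": {
  "travel": [
    [-1,0,0],
    [-1,0,0],
    [-1,0,0],
    [-1,0,0],
    [-1,0,0],
    [-1,0,0],
    [-1,0,0],
    [-1,0,0]
  ],
  "turn": [0,0,0,0,0,0,0,0],
  "hand": [-1,-1,-1,-1,-1,-1,-1,-1]
}}

```text
time: 9.68
eef_pos: [0.5274, 0.1054, 0.3979]
eef_rot: [-0.0, 0.666, 0.746, 0.0]
wrist_force: [-0.3, -0.1, 0.2]
finger_gap: 0.0853
grip_force: 0.0
```

Call:
{"name": "apply_moves", "arguments": {
  "travel": [
    [-1,-0.1,0],
    [-1,-0.1,0],
    [-1,-0.1,0],
    [-1,-0.1,0],
    [-1,-0.1,0],
    [-1,-0.1,0],
    [-1,-0.1,0],
    [-1,-0.1,0]
  ],
  "turn": [0,0,0,0,0,0,0,0],
  "hand": [0.4,0.4,0.4,0.4,0.4,0.4,0.4,0.4]
}}

```text
time: 10.35
eef_pos: [0.5297, -0.0555, 0.3979]
eef_rot: [-0.0, 0.666, 0.746, 0.0]
wrist_force: [0.7, -0.6, 0.2]
finger_gap: 0.0256
grip_force: 0.0
```

Call:
{"name": "apply_moves", "arguments": {
  "travel": [
    [-1,-0.2,0.6],
    [-1,-0.2,0.6],
    [-1,-0.2,0.6],
    [-1,-0.2,0.6],
    [-0.8,-0.2,0.6],
    [0,-0.2,0.6],
    [0,0,0.6],
    [0,0,0]
  ],
  "turn": [0,0,0,0,0,0.7,0.8,0],
  "hand": [0.4,0.4,0.4,0.4,0.4,0.4,0.4,0.4]
}}

```text
time: 11.02
eef_pos: [0.5155, -0.1526, 0.3109]
eef_rot: [-0.003, 0.723, 0.691, -0.001]
wrist_force: [-0.7, 0.2, -0.4]
finger_gap: 0.0257
grip_force: 0.0
```

```bash
python3 - <<'E'
from h import *
plan()
T=pose();c,im=snap('wrist','w5'); np.save('w5.npy',T)
a=cv2.imread('pics/w4.png')
o=np.vstack([a,im]);cv2.imwrite('pics/c5.png',cv2.resize(o,(480,600),interpolation=cv2.INTER_AREA))
cv2.imwrite('pics/c5.png',np.hstack([cv2.resize(a,(400,250)),cv2.resize(im,(400,250))]))
E
```

```text
t 11.02 pos [ 0.5155 -0.1526  0.3109] yaw 87.4 j6 -0.45 gap 0.0257
```

View pics/w5.png

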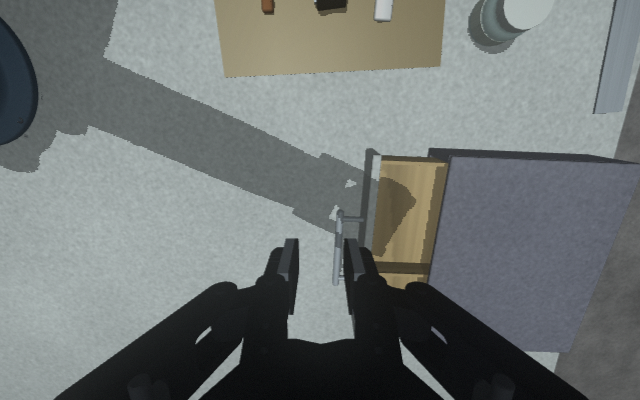

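```bash
python3 - <<'E'
from h import *
W=cam('wrist',np.load('w5.npy'));C=cam('top')
t=cv2.imread('pics/top0.png');w=cv2.imread('pics/w5.png')
a=cv2.resize(t[155:220,380:505],None,fx=5,fy=5,interpolation=cv2.INTER_CUBIC)
b=cv2.resize(w[140:290,320:460],None,fx=1.8,fy=1.8,interpolation=cv2.INTER_CUBIC)
o=np.zeros((600,800,3),np.uint8);o[:325,:625]=a;o[325:595,:252]=b
cv2.imwrite('pics/c6.png',o)
print(tri([(W,340,212),(C,420,212)]),tri([(W,337,284),(C,459,215)]))
for u,v in[(340,212),(337,284)]:print(onz(W,u,v,.05))
print('case fl',onz(W,448,165,.082),'panel end',onz(W,376,155,.077))
E
```

```text
(array([ 0.54135436, -0.22578068,  0.03974231]), [[0.7, 0.4], [-0.2, 0.4]]) (array([ 0.53008085, -0.32972227,  0.07208909]), [[-0.7, -0.2], [0.1, -0.4]])
[ 0.53971502 -0.22110505  0.05      ]
[ 0.53181126 -0.34574722  0.05      ]
case fl [ 0.67849268 -0.15019952  0.082     ] panel end [ 0.58672962 -0.13399702  0.077     ]
```

View pics/c6.png

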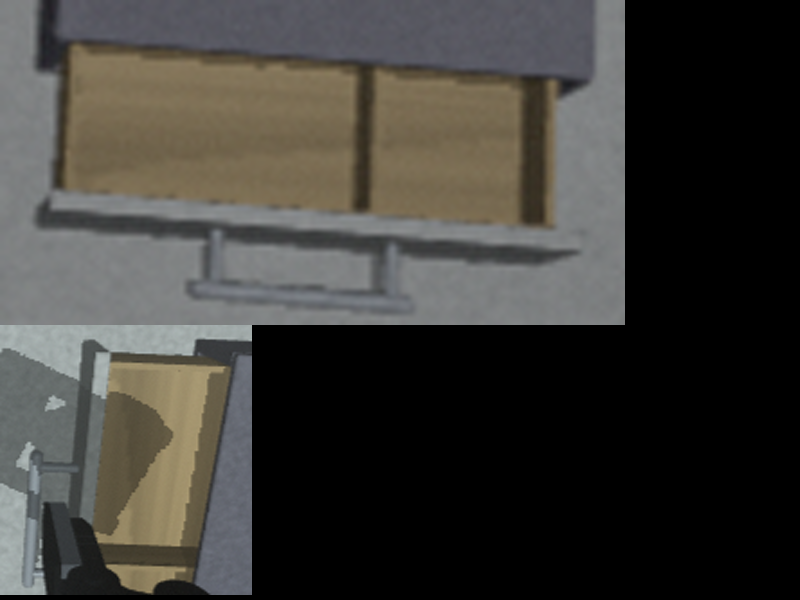

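```bash
python3 - <<'E'
from h import *
W=cam('wrist',np.load('w5.npy'));C=cam('top')
f=lambda x,y:(380+x/5,155+y/5)
g=lambda x,y:(320+x/1.8,140+(y-325)/1.8)
ang=lambda v:np.degrees(np.arctan2(v[1],v[0]))
a,b=onz(C,*f(190,289),.05),onz(C,*f(412,303),.05);print('handle',a,b,np.linalg.norm(a-b),ang(a-b)-90,(a+b)/2)
print('tri',tri([(C,*f(190,289)),(W,*g(35,455))]),tri([(C,*f(412,303)),(W,*g(30,582))]))
a,b=onz(W,*g(35,455),.05),onz(W,*g(30,582),.05);print('handle wrist',a,b,np.linalg.norm(a-b),ang(a-b)-90)
a,b=onz(C,*f(57,40),.082),onz(C,*f(592,82),.082);print('case',a,b,np.linalg.norm(a-b),ang(a-b)-90)
a,b=onz(C,*f(45,205),.077),onz(C,*f(582,240),.077);print('panel',a,b,np.linalg.norm(a-b),ang(a-b)-90)
E
```

```text
handle [ 0.53883617 -0.218052    0.05      ] [ 0.52990064 -0.34666148  0.05      ] 0.12891952267471452 -3.974410646834869 [ 0.5343684  -0.28235674  0.05      ]
tri (array([ 0.53734689, -0.21438471,  0.06712131]), [[0.1, -0.2], [-0.5, -0.3]]) (array([ 0.53135625, -0.35015658,  0.04021912]), [[0.0, -0.1], [-0.2, -0.1]])
handle wrist [ 0.53888268 -0.22142173  0.05      ] [ 0.531336   -0.34341209  0.05      ] 0.12222356197698042 -3.539969276555624
case [ 0.68031696 -0.13981733  0.082     ] [ 0.65347843 -0.44653074  0.082     ] 0.3078854064434598 -5.000850799482265
panel [ 0.58438347 -0.13066638  0.077     ] [ 0.56230012 -0.43625187  0.077     ] 0.3063823776110152 -4.133335159319174
```

```bash
python3 - <<'E'
from h import *
plan([.535,-.282,.13],86)
E
```

```text
shift units xyz [-6.44  1.25  9.11]
turn units 0.26 or -29.74
t 11.07 pos [ 0.516  -0.1526  0.3125] yaw 87.6 j6 -0.46 gap 0.0257
```

Call:
{"name": "apply_moves", "arguments": {
  "travel": [
    [-0.92,0.18,1],
    [-0.92,0.18,1],
    [-0.92,0.18,1],
    [-0.92,0.18,1],
    [-0.92,0.18,1],
    [-0.92,0.18,1],
    [-0.92,0.17,1],
    [0,0,1]
  ],
  "turn": [0,0,0,0,0,0,0,0.26],
  "hand": [0.4,0.4,0.4,0.4,0.4,0.4,0.4,0.4]
}}

```text
time: 11.73
eef_pos: [0.537, -0.2861, 0.1547]
eef_rot: [0.002, 0.732, 0.681, 0.0]
wrist_force: [-0.4, 0.9, -0.8]
finger_gap: 0.0256
grip_force: 0.0
```

Call:
{"name": "apply_moves", "arguments": {
  "travel": [
    [0,0,1],
    [0,0,0],
    [0,0,0],
    [0,0,0],
    [0,0,0],
    [0,0,0],
    [0,0,0],
    [0,0,0]
  ],
  "turn": [0,0,0,0,0,0,0,0],
  "hand": [0.4,0.4,0.4,0.4,0.4,0.4,0.4,0.4]
}}

```text
time: 12.4
eef_pos: [0.5358, -0.2834, 0.1352]
eef_rot: [0.001, 0.732, 0.681, 0.0]
wrist_force: [0.4, 0.9, -0.7]
finger_gap: 0.0256
grip_force: 0.0
```

```bash
python3 - <<'E'
from h import *
plan([.535,-.282,.05],86)
E
```

```text
shift units xyz [ 0.07 -0.05  4.26]
turn units -0.02 or 29.98
t 12.4 pos [ 0.5358 -0.2834  0.1352] yaw 85.9 j6 -0.6 gap 0.0256
```

Call:
{"name": "apply_moves", "arguments": {
  "travel": [
    [0,0,0.8],
    [0,0,0.8],
    [0,0,0.8],
    [0,0,0.8],
    [0,0,0.6],
    [0,0,0.4],
    [0,0,0],
    [0,0,0]
  ],
  "turn": [0,0,0,0,0,0,0,0],
  "hand": [0.4,0.4,0.4,0.4,0.4,0.4,0.4,1]
}}

```text
time: 13.07
eef_pos: [0.5363, -0.2837, 0.0511]
eef_rot: [0.001, 0.732, 0.681, 0.0]
wrist_force: [0.0, -0.2, 0.4]
finger_gap: 0.0145
grip_force: 0.0
```

Call:
{"name": "apply_moves", "arguments": {
  "travel": [
    [0,0,0],
    [0,0,0],
    [0,0,0],
    [0,-0.5,0],
    [0,-0.6,0],
    [0,-0.6,0],
    [0,-0.6,0],
    [0,-0.6,0]
  ],
  "turn": [0,0,0,0,0,0,0,0],
  "hand": [1,1,1,1,1,1,1,1]
}}

```text
time: 13.73
eef_pos: [0.4777, -0.2785, 0.0511]
eef_rot: [0.0, 0.732, 0.681, 0.001]
wrist_force: [2.6, 5.2, 7.9]
finger_gap: 0.0087
grip_force: 61.1
```

Call:
{"name": "apply_moves", "arguments": {
  "travel": [
    [0,-0.5,0],
    [0,-0.4,0],
    [0,-0.3,0],
    [0,0,0],
    [0,0,0],
    [0,0,0],
    [0,0,0],
    [0,0,0]
  ],
  "turn": [0,0,0,0,0,0,0,0],
  "hand": [1,1,1,1,1,1,1,1]
}}

```text
time: 14.4
eef_pos: [0.4535, -0.2764, 0.0511]
eef_rot: [-0.001, 0.732, 0.681, 0.001]
wrist_force: [-1.0, 6.5, 11.6]
finger_gap: 0.009
grip_force: 58.6
```

Call:
{"name": "apply_moves", "arguments": {
  "travel": [
    [0,-0.1,0],
    [0,0,0],
    [0,-0.1,0],
    [0,0,0],
    [0,-0.1,0],
    [0,0,0],
    [0,0,0],
    [0,0,0]
  ],
  "turn": [0,0,0,0,0,0,0,0],
  "hand": [1,1,1,1,1,1,1,1]
}}

```text
time: 15.07
eef_pos: [0.452, -0.2764, 0.0512]
eef_rot: [0.004, 0.733, 0.68, 0.004]
wrist_force: [22.2, 6.0, -5.7]
finger_gap: 0.0087
grip_force: 58.7
```

Call:
{"name": "apply_moves", "arguments": {
  "travel": [
    [0,0.1,0],
    [0,0,0],
    [0,0,0],
    [0,0,0],
    [0,0,-1],
    [0,0,-1],
    [0,0,-1],
    [0,0,-1]
  ],
  "turn": [0,0,0,0,0,0,0,0],
  "hand": [0.4,0.4,0.4,0.4,0.4,0.4,0.4,0.4]
}}

```text
time: 15.73
eef_pos: [0.4489, -0.2769, 0.1306]
eef_rot: [-0.001, 0.732, 0.681, -0.0]
wrist_force: [-0.6, -0.6, -0.4]
finger_gap: 0.0257
grip_force: 0.0
```

Call:
{"name": "apply_moves", "arguments": {
  "travel": [
    [0.8,0,-1],
    [1,0,-1],
    [1,0,-1],
    [1,0,-1],
    [1,0,-1],
    [1,0,-1],
    [1,0,0],
    [1,0,0]
  ],
  "turn": [0,0,0,0,0,0,0,0],
  "hand": [-1,-1,-1,-1,-1,-1,-1,-1]
}}

```text
time: 16.4
eef_pos: [0.461, -0.1211, 0.2516]
eef_rot: [0.001, 0.732, 0.681, 0.0]
wrist_force: [1.0, 0.1, -0.3]
finger_gap: 0.0856
grip_force: 0.0
```

```bash
python3 - <<'E'
from h import *
plan(); T=pose()
np.save('w6.npy',T);snap('wrist','w6');c,t=snap('top','top1')
W=cam('wrist',np.load('w4.npy')); w=cv2.imread('pics/w4.png')
# orthos 1mm/px at z=.008: cols = -y, rows = -x (as top view)
def ortho(c,im,x0,x1,y0,y1,z,s=.001):
    P=[(x1,y1),(x1,y0),(x0,y0),(x0,y1)]
    src=np.float32([proj(c,[x,y,z]) for x,y in P]); w,h=round((y1-y0)/s),round((x1-x0)/s)
    return cv2.warpPerspective(im,cv2.getPerspectiveTransform(src,np.float32([(0,0),(w,0),(w,h),(0,h)])),(w,h),flags=cv2.INTER_CUBIC)
a=ortho(W,w,.42,.66,.0,.36,.008)
b=ortho(c,t,.42,.66,.0,.36,.008)
d=ortho(c,t,.43,.70,-.48,-.10,.018)
o=np.zeros((560,800,3),np.uint8);o[:240,:360]=a;o[:240,400:760]=b;o[270:540,:380]=d
d=ortho(cam('wrist',T),cv2.imread('pics/w6.png'),.43,.70,-.48,-.10,.018);o[270:540,400:780]=d
cv2.imwrite('pics/c7.png',o)
E
```

```text
t 16.4 pos [ 0.461  -0.1211  0.2516] yaw 85.8 j6 -0.42 gap 0.0856
```

View pics/c7.png

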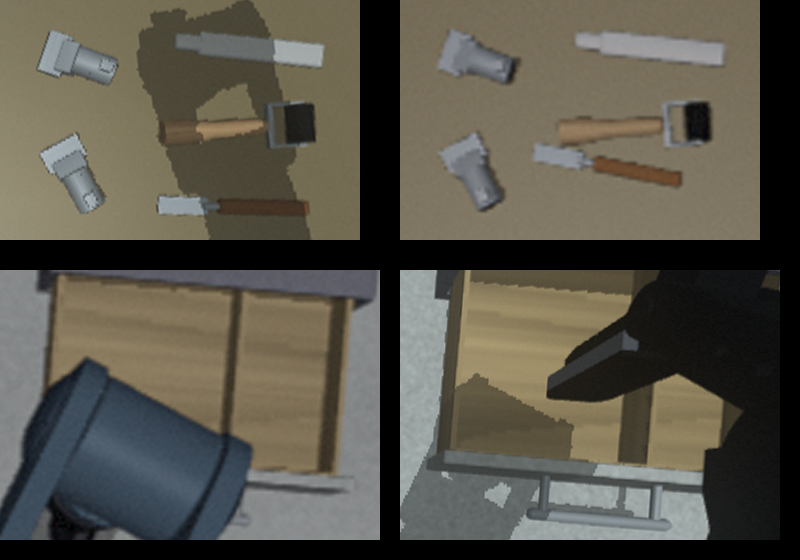

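```bash
python3 - <<'E'
from h import *
plan([.533,.121,.12],93.8)
E
```

```text
shift units xyz [12.25  2.79  6.5 ]
turn units -1.29 or 28.71
t 16.5 pos [ 0.4604 -0.1197  0.25  ] yaw 86.0 j6 -0.42 gap 0.0855
```

Call:
{"name": "apply_moves", "arguments": {
  "travel": [
    [0.9,0.2,0.4],
    [0.9,0.2,0.4],
    [0.9,0.2,0.4],
    [0.9,0.2,0.4],
    [0.9,0.2,0.4],
    [0.9,0.2,0.5],
    [0.9,0.2,0.5],
    [0.9,0.2,0.5]
  ],
  "turn": [0,0,0,0,0,0,0,0],
  "hand": [0.3,0.3,0.3,0.3,0.3,0.3,0.3,0.3]
}}

```text
time: 17.17
eef_pos: [0.503, 0.0197, 0.1792]
eef_rot: [-0.0, 0.732, 0.681, -0.001]
wrist_force: [0.2, 0.4, -0.6]
finger_gap: 0.0299
grip_force: 0.0
```

Call:
{"name": "apply_moves", "arguments": {
  "travel": [
    [0.9,0.2,0.5],
    [0.9,0.2,0.5],
    [0.9,0.2,0.5],
    [0.9,0.2,0.5],
    [0.9,0.2,0.5],
    [0.55,0.19,0.5],
    [0,0,0],
    [0,0,0]
  ],
  "turn": [0,0,0,0,0,-0.6,-0.69,0],
  "hand": [0.3,0.3,0.3,0.3,0.3,0.3,0.3,0.3]
}}

```text
time: 17.83
eef_pos: [0.5335, 0.1184, 0.1187]
eef_rot: [-0.001, 0.684, 0.73, -0.001]
wrist_force: [-0.4, -0.5, 0.2]
finger_gap: 0.03
grip_force: 0.0
```

```bash
cat >> h.py <<'E'
def ortho(c,im,x0,x1,y0,y1,z,s=.001):
    P=[(x1,y1),(x1,y0),(x0,y0),(x0,y1)]
    src=np.float32([proj(c,[x,y,z]) for x,y in P]); w,h=round((y1-y0)/s),round((x1-x0)/s)
    return cv2.warpPerspective(im,cv2.getPerspectiveTransform(src,np.float32([(0,0),(w,0),(w,h),(0,h)])),(w,h),flags=cv2.INTER_CUBIC)
E
python3 - <<'E'
from h import *
plan([.533,.121,.0205],93.8)
E
```

```text
shift units xyz [ 0.13 -0.    4.91]
turn units -0.02 or 29.98
t 17.83 pos [0.5335 0.1184 0.1187] yaw 93.7 j6 -0.05 gap 0.03
```

Call:
{"name": "apply_moves", "arguments": {
  "travel": [
    [0.1,0,0.9],
    [0,0,0.9],
    [0,0,0.9],
    [0,0,0.9],
    [0,0,0.8],
    [0,0,0.5],
    [0,0,0],
    [0,0,0]
  ],
  "turn": [0,0,0,0,0,0,0,0],
  "hand": [0.3,0.3,0.3,0.3,0.3,0.3,0.3,1]
}}

```text
time: 18.5
eef_pos: [0.534, 0.1203, 0.0222]
eef_rot: [-0.0, 0.685, 0.729, -0.0]
wrist_force: [0.9, -0.2, 0.2]
finger_gap: 0.0189
grip_force: 0.0
```

Call:
{"name": "apply_moves", "arguments": {
  "travel": [
    [0,0,0],
    [0,0,0],
    [0,0,0],
    [0,0,0],
    [0,0,-0.8],
    [0,0,-0.8],
    [0,0,-0.8],
    [0,0,-0.8]
  ],
  "turn": [0,0,0,0,0,0,0,0],
  "hand": [1,1,1,1,1,1,1,1]
}}

```text
time: 19.17
eef_pos: [0.534, 0.121, 0.0872]
eef_rot: [0.0, 0.684, 0.729, 0.0]
wrist_force: [0.1, -0.7, -0.9]
finger_gap: 0.0156
grip_force: 58.8
```

Call:
{"name": "apply_moves", "arguments": {
  "travel": [
    [0,0,-0.8],
    [0,0,-0.8],
    [0,0,-0.8],
    [0,0,-0.8],
    [0,0,0],
    [0,0,0],
    [0,0,0],
    [0,0,0]
  ],
  "turn": [-0.9,-0.9,-0.9,-0.9,-0.9,-0.9,-0.9,-0.9],
  "hand": [1,1,1,1,1,1,1,1]
}}

```text
time: 19.83
eef_pos: [0.534, 0.121, 0.1507]
eef_rot: [0.0, 0.366, 0.931, 0.0]
wrist_force: [-0.1, 0.4, -0.8]
finger_gap: 0.0157
grip_force: 58.8
```

Call:
{"name": "apply_moves", "arguments": {
  "travel": [
    [0,0,0],
    [0,0,0],
    [0,0,0],
    [0,0,0],
    [0,0,0],
    [0,0,0],
    [0,0,0],
    [0,0,0]
  ],
  "turn": [-0.9,-0.9,-0.9,-0.9,-0.9,-0.9,-1,0],
  "hand": [1,1,1,1,1,1,1,1]
}}

```text
time: 20.5
eef_pos: [0.5339, 0.121, 0.1505]
eef_rot: [0.0, 0.041, 0.999, -0.0]
wrist_force: [-0.5, -1.0, -1.5]
finger_gap: 0.0155
grip_force: 58.8
```

```bash
python3 - <<'E'
from h import *
plan([.5903-.003,-.1880,.15],175.9); print(sense()['grip_force'])
snap('wrist','w7');np.save('w7.npy',pose())
E
```

```text
shift units xyz [ -3.92 -15.18   0.02]
turn units -0.1 or 29.9
t 20.5 pos [0.5339 0.121  0.1505] yaw 175.3 j6 -1.47 gap 0.0155
58.78563791513443
```

Call:
{"name": "apply_moves", "arguments": {
  "travel": [
    [-0.25,-0.95,0],
    [-0.25,-0.95,0],
    [-0.25,-0.95,0],
    [-0.25,-0.95,0],
    [-0.25,-0.95,0],
    [-0.25,-0.95,0],
    [-0.25,-0.95,0],
    [-0.25,-0.95,0]
  ],
  "turn": [-0.1,0,0,0,0,0,0,0],
  "hand": [1,1,1,1,1,1,1,1]
}}

```text
time: 21.22
eef_pos: [0.5627, -0.0346, 0.1504]
eef_rot: [0.0, 0.038, 0.999, -0.0]
wrist_force: [0.1, 0.5, -0.9]
finger_gap: 0.0154
grip_force: 58.8
```

Call:
{"name": "apply_moves", "arguments": {
  "travel": [
    [-0.3,-0.95,0],
    [-0.25,-0.95,0],
    [-0.25,-0.95,0],
    [-0.25,-0.95,0],
    [-0.25,-0.95,0],
    [-0.25,-0.95,0],
    [-0.25,-0.95,0],
    [-0.25,-0.95,0]
  ],
  "turn": [0,0,0,0,0,0,0,0],
  "hand": [1,1,1,1,1,1,1,1]
}}

```text
time: 21.88
eef_pos: [0.5925, -0.1891, 0.1503]
eef_rot: [-0.0, 0.038, 0.999, 0.0]
wrist_force: [-0.4, -0.5, -1.0]
finger_gap: 0.0152
grip_force: 58.8
```

Call:
{"name": "apply_moves", "arguments": {
  "travel": [
    [0,0,0],
    [0,0,0],
    [0,0,0],
    [0,0,0],
    [0,0,0],
    [0,0,0],
    [0,0,0],
    [0,0,0]
  ],
  "turn": [0,0,0,0,0,0,0,0],
  "hand": [1,1,1,1,1,1,1,1]
}}

```text
time: 22.55
eef_pos: [0.5925, -0.1879, 0.1503]
eef_rot: [0.0, 0.036, 0.999, -0.0]
wrist_force: [0.5, -1.0, -1.2]
finger_gap: 0.0155
grip_force: 58.9
```

```bash
python3 - <<'E'
from h import *
plan([.592,-.188,.0405],175.9); T=pose();W,w=snap('wrist','w8');np.save('w8.npy',T); c,t=snap('top','top2'); 
B=np.array([.557,-.234,.018]);th=np.radians(-4.1);u=np.array([np.cos(th),np.sin(th),0]);v=np.array([-u[1],u[0],0])
for X in [(-.052,.0875,0),(-.052,-.0875,0),(.113,.0875,0),(.113,-.0875,0),(-.052,-.0955,0),(-.052,-.1905,0),(.113,-.1905,0)]:
  for C,im in((W,w),(c,t)):
    p=proj(C,B+u*X[0]+v*X[1]); cv2.circle(im,tuple(int(a*8) for a in p),12,(0,255,0),-1,cv2.LINE_AA,3)
o=np.zeros((600,800,3),np.uint8);o[:250,:400]=cv2.resize(w,(400,250),interpolation=cv2.INTER_AREA)
k=cv2.resize(t[150:220,380:510],None,fx=4,fy=4,interpolation=cv2.INTER_CUBIC);o[255:535,:520]=k
m=ortho(cam('top'),cv2.imread('pics/top2.png'),.42,.66,.0,.36,.008);o[:240,420:780]=m
cv2.imwrite('pics/c8.png',o)
E
```

```text
shift units xyz [ 0.02 -0.01  5.49]
turn units -0.01 or 29.99
t 22.55 pos [ 0.5925 -0.1879  0.1503] yaw 175.8 j6 -1.99 gap 0.0155
```

View pics/c8.png

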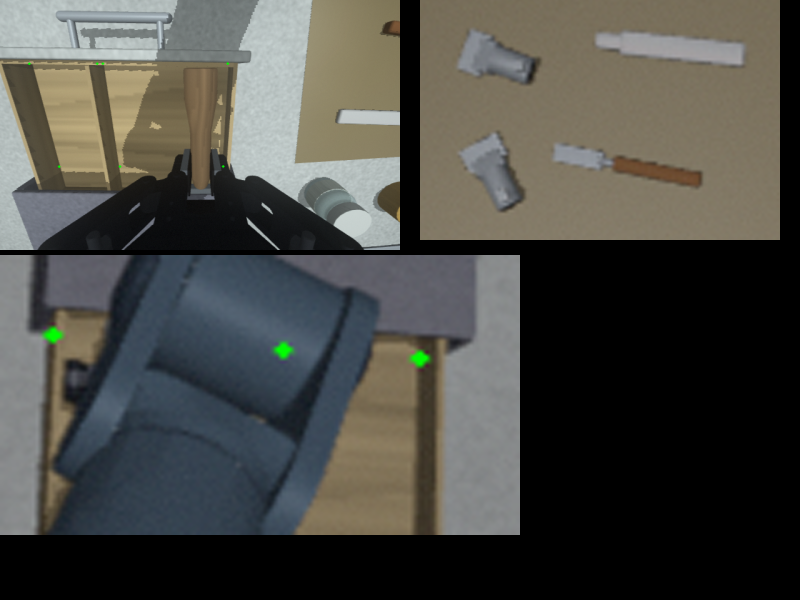

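Call:
{"name": "apply_moves", "arguments": {
  "travel": [
    [0,0,0.9],
    [0,0,0.9],
    [0,0,0.9],
    [0,0,0.9],
    [0,0,0.8],
    [0,0,0.6],
    [0,0,0.4],
    [0,0,0]
  ],
  "turn": [0,0,0,0,0,0,0,0],
  "hand": [1,1,1,1,1,1,1,1]
}}

```text
time: 23.32
eef_pos: [0.5923, -0.1882, 0.0415]
eef_rot: [-0.0, 0.036, 0.999, 0.0]
wrist_force: [0.6, 0.1, -0.3]
finger_gap: 0.0155
grip_force: 58.9
```

Call:
{"name": "apply_moves", "arguments": {
  "travel": [
    [0,0,0],
    [0,0,0],
    [0,0,0],
    [0,0,0],
    [0,0,-0.5],
    [0,0,-0.8],
    [0,0,-1],
    [0,0,-1]
  ],
  "turn": [0,0,0,0,0,0,0,0],
  "hand": [0.3,0.3,0.3,0.3,0.3,0.3,0.3,0.3]
}}

```text
time: 23.98
eef_pos: [0.5924, -0.1882, 0.1097]
eef_rot: [-0.0, 0.036, 0.999, 0.0]
wrist_force: [0.0, -0.3, 0.0]
finger_gap: 0.0299
grip_force: 0.0
```

Call:
{"name": "apply_moves", "arguments": {
  "travel": [
    [0,0,-1],
    [0,0,-1],
    [0,0,-0.2],
    [0,0,0],
    [0,0,0],
    [0,0,0],
    [0,0,0],
    [0,0,0]
  ],
  "turn": [0,0,0,0,0,0,0,0],
  "hand": [0.4,0.4,0.4,0.4,0.4,0.4,0.4,0.4]
}}

```text
time: 24.65
eef_pos: [0.5918, -0.1879, 0.1508]
eef_rot: [-0.001, 0.036, 0.999, 0.001]
wrist_force: [-0.1, 0.3, 1.1]
finger_gap: 0.026
grip_force: 0.0
```

```bash
python3 - <<'E'
from h import *
plan([.494,.143,.15]);np.save('w9.npy',pose());snap('wrist','w9')
E
```

```text
shift units xyz [ 6.08 16.14  0.07]
t 24.65 pos [ 0.5918 -0.1879  0.1508] yaw 175.8 j6 -1.99 gap 0.026
```

Call:
{"name": "apply_moves", "arguments": {
  "travel": [
    [0.4,1,0],
    [0.4,1,0],
    [0.4,1,0],
    [0.4,1,0],
    [0.4,1,0],
    [0.4,1,0],
    [0.4,1,0],
    [0.4,1,0]
  ],
  "turn": [0,0,0,0,0,0,0,0],
  "hand": [0.4,0.4,0.4,0.4,0.4,0.4,0.4,0.4]
}}

```text
time: 25.37
eef_pos: [0.5397, -0.023, 0.1519]
eef_rot: [-0.0, 0.037, 0.999, 0.0]
wrist_force: [0.4, -0.2, 0.1]
finger_gap: 0.0258
grip_force: 0.0
```

Call:
{"name": "apply_moves", "arguments": {
  "travel": [
    [0.4,1,0],
    [0.4,1,0],
    [0.4,1,0],
    [0.4,1,0],
    [0.4,1,0],
    [0.4,1,0],
    [0.4,1,0],
    [0.2,1,0]
  ],
  "turn": [0,0,0,0,0,0,0,0],
  "hand": [0.4,0.4,0.4,0.4,0.4,0.4,0.4,0.4]
}}

```text
time: 26.03
eef_pos: [0.4911, 0.141, 0.1518]
eef_rot: [-0.001, 0.036, 0.999, -0.0]
wrist_force: [-0.6, -0.5, 0.2]
finger_gap: 0.0259
grip_force: 0.0
```

Call:
{"name": "apply_moves", "arguments": {
  "travel": [
    [0,0,0],
    [0,0,0],
    [0,0,0],
    [0,0,0],
    [0,0,0],
    [0,0,0],
    [0,0,0],
    [0,0,0]
  ],
  "turn": [1,1,1,1,1,1,1,1],
  "hand": [0.4,0.4,0.4,0.4,0.4,0.4,0.4,0.4]
}}

```text
time: 26.7
eef_pos: [0.4919, 0.1399, 0.1519]
eef_rot: [-0.0, 0.442, 0.897, -0.0]
wrist_force: [0.2, 0.3, -0.4]
finger_gap: 0.0255
grip_force: 0.0
```

Call:
{"name": "apply_moves", "arguments": {
  "travel": [
    [0,0,0],
    [0,0,0],
    [0,0,0],
    [0,0,0],
    [0,0,0],
    [0,0,0],
    [0,0,0],
    [0,0,0]
  ],
  "turn": [1,1,1,1,1,1,1,1],
  "hand": [0.4,0.4,0.4,0.4,0.4,0.4,0.4,0.4]
}}

```text
time: 27.37
eef_pos: [0.4919, 0.1399, 0.1519]
eef_rot: [-0.0, 0.769, 0.64, -0.0]
wrist_force: [0.5, -0.2, -0.2]
finger_gap: 0.0255
grip_force: 0.0
```

```bash
python3 - <<'E'
from h import *
plan([.4916,.142,.0195],79.2); T=pose();c,w=snap('wrist','w10')
o=ortho(c,w,.42,.66,.0,.36,.008); h=cv2.cvtColor(o,cv2.COLOR_BGR2HSV)
m=((h[:,:,0]<13)&(h[:,:,1]>110)&(h[:,:,2]>30)).astype(np.uint8)
n,l,st,ce=cv2.connectedComponentsWithStats(m)
for i in range(1,n):
    if st[i,4]>150:
        y,x=np.where(l==i);r=cv2.minAreaRect(np.c_[x,y].astype(np.float32));print(st[i],'ctr xy',.66-r[0][1]/1000,.36-r[0][0]/1000,r[1:])
E
```

```text
shift units xyz [ 0.1  -0.03  6.62]
turn units 0.05 or -29.95
t 27.37 pos [0.4919 0.1399 0.1519] yaw 79.5 j6 0.24 gap 0.0255
```

Call:
{"name": "apply_moves", "arguments": {
  "travel": [
    [0.1,0,1],
    [0,0,1],
    [0,0,1],
    [0,0,1],
    [0,0,1],
    [0,0,0.8],
    [0,0,0.6],
    [0,0,0.2]
  ],
  "turn": [0,0,0,0,0,0,0,0],
  "hand": [0.4,0.4,0.4,0.4,0.4,0.4,0.4,0.4]
}}

```text
time: 28.08
eef_pos: [0.491, 0.1418, 0.0182]
eef_rot: [-0.001, 0.767, 0.642, -0.002]
wrist_force: [-0.1, -0.6, -0.5]
finger_gap: 0.0258
grip_force: 0.0
```

Call:
{"name": "apply_moves", "arguments": {
  "travel": [
    [0,0,0],
    [0,0,0],
    [0,0,0],
    [0,0,0],
    [0,0,0],
    [0,0,-0.8],
    [0,0,-0.8],
    [0,0,-0.8]
  ],
  "turn": [0,0,0,0,0,0,0,0],
  "hand": [0.4,1,1,1,1,1,1,1]
}}

```text
time: 28.75
eef_pos: [0.4923, 0.1419, 0.069]
eef_rot: [-0.0, 0.767, 0.642, -0.0]
wrist_force: [0.2, -0.9, -1.8]
finger_gap: 0.0128
grip_force: 59.8
```

Call:
{"name": "apply_moves", "arguments": {
  "travel": [
    [0,0,-0.8],
    [0,0,-0.8],
    [0,0,-0.8],
    [0,0,-0.8],
    [0,0,-0.8],
    [0,0,0],
    [0,0,0],
    [0,0,0]
  ],
  "turn": [0,0,0,0,-1,-1,-1,-1],
  "hand": [1,1,1,1,1,1,1,1]
}}

```text
time: 29.42
eef_pos: [0.4927, 0.142, 0.1492]
eef_rot: [0.001, 0.615, 0.789, 0.001]
wrist_force: [0.3, -0.3, -0.7]
finger_gap: 0.0132
grip_force: 59.8
```

Call:
{"name": "apply_moves", "arguments": {
  "travel": [
    [0,0,0],
    [0,0,0],
    [0,0,0],
    [0,0,0],
    [0,0,0],
    [0,0,0],
    [0,0,0],
    [0,0,0]
  ],
  "turn": [-1,-1,-1,-1,-1,-1,-1,-1],
  "hand": [1,1,1,1,1,1,1,1]
}}

```text
time: 30.08
eef_pos: [0.4924, 0.1419, 0.1486]
eef_rot: [0.0, 0.241, 0.971, 0.0]
wrist_force: [-0.9, 0.4, -0.2]
finger_gap: 0.013
grip_force: 59.8
```

Call:
{"name": "apply_moves", "arguments": {
  "travel": [
    [0,0,0],
    [0,0,0],
    [0,0,0],
    [0,0,0],
    [0,0,0],
    [0,0,0],
    [0,0,0],
    [0,0,0]
  ],
  "turn": [-1,-1,-1,-1,0,0,0,0],
  "hand": [1,1,1,1,1,1,1,1]
}}

```text
time: 30.75
eef_pos: [0.4924, 0.1419, 0.1484]
eef_rot: [0.0, 0.037, 0.999, -0.0]
wrist_force: [0.2, -0.5, -0.6]
finger_gap: 0.0132
grip_force: 59.8
```

```bash
python3 - <<'E'
from h import *
plan([.5938,-.282,.15],175.9); print(sense()['grip_force'])
E
```

```text
shift units xyz [ -6.63 -20.76  -0.08]
turn units -0.03 or 29.97
t 30.75 pos [0.4924 0.1419 0.1484] yaw 175.7 j6 -1.44 gap 0.0132
59.777902364730835
```

Call:
{"name": "apply_moves", "arguments": {
  "travel": [
    [-0.3,-1,0],
    [-0.3,-1,0],
    [-0.3,-1,0],
    [-0.3,-1,0],
    [-0.3,-1,0],
    [-0.3,-1,0],
    [-0.3,-1,0],
    [-0.3,-1,0]
  ],
  "turn": [0,0,0,0,0,0,0,0],
  "hand": [1,1,1,1,1,1,1,1]
}}

```text
time: 31.42
eef_pos: [0.5288, -0.0222, 0.1483]
eef_rot: [0.0, 0.037, 0.999, -0.0]
wrist_force: [-0.2, -0.1, -0.6]
finger_gap: 0.0127
grip_force: 59.8
```

Call:
{"name": "apply_moves", "arguments": {
  "travel": [
    [-0.3,-1,0],
    [-0.3,-1,0],
    [-0.3,-1,0],
    [-0.3,-1,0],
    [-0.3,-1,0],
    [-0.3,-1,0],
    [-0.3,-1,0],
    [-0.3,-1,0]
  ],
  "turn": [0,0,0,0,0,0,0,0],
  "hand": [1,1,1,1,1,1,1,1]
}}

```text
time: 32.08
eef_pos: [0.565, -0.1852, 0.1482]
eef_rot: [-0.0, 0.037, 0.999, 0.0]
wrist_force: [-0.8, 0.1, -1.5]
finger_gap: 0.013
grip_force: 59.8
```

Call:
{"name": "apply_moves", "arguments": {
  "travel": [
    [-0.4,-1,0],
    [-0.4,-1,0],
    [-0.4,-1,0],
    [-0.4,-1,0],
    [-0.2,-0.75,0],
    [0,0,0],
    [0,0,0],
    [0,0,0]
  ],
  "turn": [0,0,0,0,0,0,0,0],
  "hand": [1,1,1,1,1,1,1,1]
}}

```text
time: 32.75
eef_pos: [0.5935, -0.2808, 0.148]
eef_rot: [-0.0, 0.036, 0.999, 0.0]
wrist_force: [-0.2, -0.3, -1.3]
finger_gap: 0.0128
grip_force: 59.8
```

```bash
python3 - <<'E'
from h import *
plan([.5938,-.282,.0365],175.9); print(sense()['grip_force']); np.save('w11.npy',pose());snap('wrist','w11')
E
```

```text
shift units xyz [-0.02 -0.07  5.57]
turn units -0.01 or 29.99
t 32.75 pos [ 0.5935 -0.2808  0.148 ] yaw 175.8 j6 -2.11 gap 0.0128
59.770578145980835
```

Call:
{"name": "apply_moves", "arguments": {
  "travel": [
    [0,0,0.9],
    [0,0,0.9],
    [0,0,0.9],
    [0,0,0.9],
    [0,0,0.8],
    [0,0,0.7],
    [0,0,0.45],
    [0,0,0]
  ],
  "turn": [0,0,0,0,0,0,0,0],
  "hand": [1,1,1,1,1,1,1,1]
}}

```text
time: 33.47
eef_pos: [0.5957, -0.2814, 0.039]
eef_rot: [0.002, 0.036, 0.999, -0.0]
wrist_force: [1.5, 1.1, 3.1]
finger_gap: 0.0126
grip_force: 60.2
```

Call:
{"name": "apply_moves", "arguments": {
  "travel": [
    [0,0,0],
    [0,0,0],
    [0,0,0],
    [0,0,0],
    [0,0,-0.5],
    [0,0,-0.8],
    [0,0,-1],
    [0,0,-1]
  ],
  "turn": [0,0,0,0,0,0,0,0],
  "hand": [0.4,0.4,0.4,0.4,0.4,0.4,0.4,0.4]
}}

```text
time: 34.13
eef_pos: [0.5936, -0.2815, 0.1043]
eef_rot: [-0.0, 0.036, 0.999, 0.0]
wrist_force: [0.1, -0.5, 0.2]
finger_gap: 0.026
grip_force: 0.0
```

Call:
{"name": "apply_moves", "arguments": {
  "travel": [
    [0,0,-1],
    [0,0,-1],
    [0,0,-0.3],
    [0,0,0],
    [0,0,0],
    [0,0,0],
    [0,0,0],
    [0,0,0]
  ],
  "turn": [0,0,0,0,0,0,0,0],
  "hand": [0.2,0.2,0.2,0.2,0.2,0.2,0.2,0.2]
}}

```text
time: 34.8
eef_pos: [0.5932, -0.2812, 0.1477]
eef_rot: [-0.001, 0.036, 0.999, 0.001]
wrist_force: [-0.2, -1.0, -0.5]
finger_gap: 0.0342
grip_force: 0.0
```

```bash
python3 - <<'E'
from h import *
plan([.612,.106,.15]);T=pose();np.save('w12.npy',T);W,w=snap('wrist','w12');c,t=snap('top','top3')
o=np.zeros((560,800,3),np.uint8)
o[:400,:480]=cv2.resize(ortho(W,w,.48,.68,-.44,-.20,.025,.0005),(480,400))
o[:300,485:785]=ortho(W,w,.45,.75,-.44,-.14,.025)
m=ortho(c,t,.42,.66,.0,.36,.008);o[320:560,:360]=cv2.resize(m,(360,240)) if 0 else m
cv2.imwrite('pics/c9.png',o)
E
```

```text
shift units xyz [ 0.47 19.37 -0.09]
t 34.8 pos [ 0.5932 -0.2812  0.1477] yaw 175.8 j6 -2.11 gap 0.0342
```

View pics/c9.png

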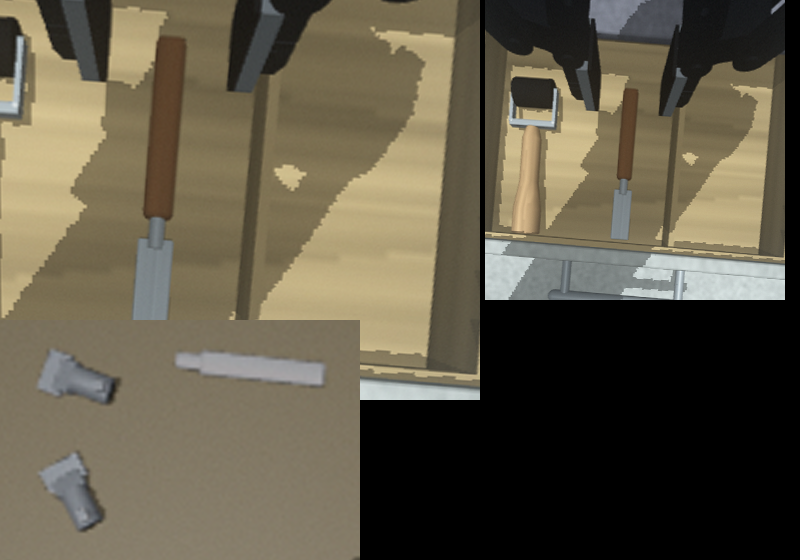

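Call:
{"name": "apply_moves", "arguments": {
  "travel": [
    [0,1,0],
    [0,1,0],
    [0,1,0],
    [0,1,0],
    [0,1,0],
    [0,1,0],
    [0,1,0],
    [0,1,0]
  ],
  "turn": [0,0,0,0,0,0,0,0],
  "hand": [0,0,0,0,0,0,0,0]
}}

```text
time: 35.57
eef_pos: [0.6054, -0.121, 0.149]
eef_rot: [-0.0, 0.036, 0.999, 0.0]
wrist_force: [0.5, -0.8, -0.3]
finger_gap: 0.0426
grip_force: 0.0
```

Call:
{"name": "apply_moves", "arguments": {
  "travel": [
    [0,1,0],
    [0,1,0],
    [0,1,0],
    [0,1,0],
    [0,1,0],
    [0,1,0],
    [0,1,0],
    [0,1,0]
  ],
  "turn": [0,0,0,0,0,0,0,0],
  "hand": [0,0,0,0,0,0,0,0]
}}

```text
time: 36.23
eef_pos: [0.6171, 0.0386, 0.149]
eef_rot: [-0.0, 0.036, 0.999, 0.0]
wrist_force: [-0.0, -0.9, 0.6]
finger_gap: 0.0428
grip_force: 0.0
```

Call:
{"name": "apply_moves", "arguments": {
  "travel": [
    [0.1,0.9,0],
    [0.1,0.9,0],
    [0.1,0.9,0],
    [0.1,0.8,0],
    [0.1,0,0],
    [0,0,0],
    [0,0,0],
    [0,0,0]
  ],
  "turn": [0,0,0,0,0.75,1,1,1],
  "hand": [0,0,0,0,0,0,0,0]
}}

```text
time: 36.9
eef_pos: [0.6121, 0.1083, 0.1489]
eef_rot: [-0.0, 0.233, 0.972, -0.0]
wrist_force: [0.3, 0.6, 0.2]
finger_gap: 0.0428
grip_force: 0.0
```

Call:
{"name": "apply_moves", "arguments": {
  "travel": [
    [0,0,0],
    [0,0,0],
    [0,0,0],
    [0,0,0],
    [0,0,0],
    [0,0,0],
    [0,0,0],
    [0,0,0]
  ],
  "turn": [1,1,1,1,1,1,1,1],
  "hand": [0,0,0,0,0,0,0,0]
}}

```text
time: 37.57
eef_pos: [0.6122, 0.1081, 0.149]
eef_rot: [-0.0, 0.609, 0.794, -0.0]
wrist_force: [1.1, -0.6, 0.1]
finger_gap: 0.0427
grip_force: 0.0
```

Call:
{"name": "apply_moves", "arguments": {
  "travel": [
    [0,0,0],
    [0,0,0],
    [0,0,0],
    [0,0,0],
    [0,0,0],
    [0,0,0],
    [0,0,0],
    [0,0,0]
  ],
  "turn": [1,1,1,0.5,0,0,0,0],
  "hand": [0,0,0,0,0,0,0,0]
}}

```text
time: 38.23
eef_pos: [0.6123, 0.1081, 0.1492]
eef_rot: [-0.0, 0.741, 0.672, -0.0]
wrist_force: [-0.0, 0.6, -0.3]
finger_gap: 0.0425
grip_force: 0.0
```

```bash
python3 - <<'E'
from h import *
plan([.612,.1095,.0185],84.3)
E
```

```text
shift units xyz [ 0.07 -0.02  6.53]
turn units 0.01 or -29.99
t 38.23 pos [0.6123 0.1081 0.1492] yaw 84.4 j6 0.09 gap 0.0425
```

Call:
{"name": "apply_moves", "arguments": {
  "travel": [
    [0.1,0,1],
    [0,0,1],
    [0,0,1],
    [0,0,1],
    [0,0,1],
    [0,0,0.8],
    [0,0,0.5],
    [0,0,0.2]
  ],
  "turn": [0,0,0,0,0,0,0,0],
  "hand": [0,0,0,0,0,0,0,0]
}}

```text
time: 38.9
eef_pos: [0.6113, 0.1101, 0.0174]
eef_rot: [-0.001, 0.741, 0.671, -0.001]
wrist_force: [-0.3, -0.3, -1.2]
finger_gap: 0.0427
grip_force: 0.0
```

Call:
{"name": "apply_moves", "arguments": {
  "travel": [
    [0,0,0],
    [0,0,0],
    [0,0,0],
    [0,0,0],
    [0,0,0],
    [0,0,0],
    [0,0,-0.8],
    [0,0,-0.8]
  ],
  "turn": [0,0,0,0,0,0,0,0],
  "hand": [0.4,1,1,1,1,1,1,1]
}}

```text
time: 39.57
eef_pos: [0.6115, 0.1101, 0.0507]
eef_rot: [-0.001, 0.741, 0.671, -0.001]
wrist_force: [0.4, -0.1, 0.5]
finger_gap: 0.0217
grip_force: 58.9
```

Call:
{"name": "apply_moves", "arguments": {
  "travel": [
    [0,0,-0.8],
    [0,0,-0.8],
    [0,0,-0.8],
    [0,0,-0.8],
    [0,0,-0.8],
    [0,0,-0.8],
    [0,0,0],
    [0,0,0]
  ],
  "turn": [0,0,0,0,-1,-1,-1,-1],
  "hand": [1,1,1,1,1,1,1,1]
}}

```text
time: 40.23
eef_pos: [0.6134, 0.1101, 0.1492]
eef_rot: [0.001, 0.583, 0.812, 0.001]
wrist_force: [-0.5, 1.0, -0.7]
finger_gap: 0.0218
grip_force: 58.9
```

Call:
{"name": "apply_moves", "arguments": {
  "travel": [
    [0,0,0],
    [0,0,0],
    [0,0,0],
    [0,0,0],
    [0,0,0],
    [0,0,0],
    [0,0,0],
    [0,0,0]
  ],
  "turn": [-1,-1,-1,-1,-1,-1,-1,-1],
  "hand": [1,1,1,1,1,1,1,1]
}}

```text
time: 40.9
eef_pos: [0.6125, 0.1101, 0.1475]
eef_rot: [0.0, 0.203, 0.979, 0.0]
wrist_force: [-0.6, -0.8, -1.2]
finger_gap: 0.0216
grip_force: 58.9
```

Call:
{"name": "apply_moves", "arguments": {
  "travel": [
    [0,0,0],
    [0,0,0],
    [0,0,0],
    [0,0,0],
    [0,0,0],
    [0,0,0],
    [0,0,0],
    [0,0,0]
  ],
  "turn": [-1,-1,-1,-0.25,0,0,0,0],
  "hand": [1,1,1,1,1,1,1,1]
}}

```text
time: 41.57
eef_pos: [0.6125, 0.1101, 0.1473]
eef_rot: [0.0, 0.037, 0.999, -0.0]
wrist_force: [0.7, 0.2, -0.4]
finger_gap: 0.0216
grip_force: 58.9
```

```bash
python3 - <<'E'
from h import *
plan([.589,-.235,.15],175.9); print(sense()['grip_force'])
E
```

```text
shift units xyz [ -0.09 -17.29  -0.13]
turn units -0.02 or 29.98
t 41.57 pos [0.6125 0.1101 0.1473] yaw 175.8 j6 -1.5 gap 0.0216
58.923638463020325
```

Call:
{"name": "apply_moves", "arguments": {
  "travel": [
    [0,-1,0],
    [0,-1,0],
    [0,-1,0],
    [0,-1,0],
    [0,-1,0],
    [0,-1,0],
    [0,-1,0],
    [0,-1,0]
  ],
  "turn": [0,0,0,0,0,0,0,0],
  "hand": [1,1,1,1,1,1,1,1]
}}

```text
time: 42.23
eef_pos: [0.6007, -0.0505, 0.1474]
eef_rot: [0.0, 0.037, 0.999, -0.0]
wrist_force: [-0.6, -0.6, -0.1]
finger_gap: 0.0216
grip_force: 58.9
```

Call:
{"name": "apply_moves", "arguments": {
  "travel": [
    [-0.1,-1,0],
    [0,-1,0],
    [0,-1,0],
    [0,-1,0],
    [0,-1,0],
    [0,-1,0],
    [0,-1,0],
    [0,-1,0]
  ],
  "turn": [0,0,0,0,0,0,0,0],
  "hand": [1,1,1,1,1,1,1,1]
}}

```text
time: 42.9
eef_pos: [0.591, -0.2102, 0.1473]
eef_rot: [0.0, 0.037, 0.999, 0.0]
wrist_force: [0.4, -0.2, -0.7]
finger_gap: 0.0216
grip_force: 58.9
```

Call:
{"name": "apply_moves", "arguments": {
  "travel": [
    [0,-0.8,0],
    [0,-0.5,0],
    [0,0,0],
    [0,0,0],
    [0,0,0],
    [0,0,0],
    [0,0,0],
    [0,0,0]
  ],
  "turn": [0,0,0,0,0,0,0,0],
  "hand": [1,1,1,1,1,1,1,1]
}}

```text
time: 43.57
eef_pos: [0.5894, -0.2344, 0.1473]
eef_rot: [-0.0, 0.036, 0.999, 0.0]
wrist_force: [-0.1, -0.2, -1.5]
finger_gap: 0.0218
grip_force: 59.0
```

```bash
python3 - <<'E'
from h import *
plan([.589,-.235,.0365],175.9); print(sense()['grip_force'])
E
```

```text
shift units xyz [ 0.02 -0.03  5.54]
turn units -0.0 or 30.0
t 43.57 pos [ 0.5894 -0.2344  0.1473] yaw 175.9 j6 -2.06 gap 0.0218
58.950589299201965
```

Call:
{"name": "apply_moves", "arguments": {
  "travel": [
    [0,0,0.9],
    [0,0,0.9],
    [0,0,0.9],
    [0,0,0.9],
    [0,0,0.8],
    [0,0,0.7],
    [0,0,0.4],
    [0,0,0]
  ],
  "turn": [0,0,0,0,0,0,0,0],
  "hand": [1,1,1,1,1,1,1,1]
}}

```text
time: 44.23
eef_pos: [0.5908, -0.2353, 0.0383]
eef_rot: [0.001, 0.036, 0.999, -0.0]
wrist_force: [-0.5, -0.8, 0.6]
finger_gap: 0.0217
grip_force: 59.0
```

Call:
{"name": "apply_moves", "arguments": {
  "travel": [
    [0,0,0],
    [0,0,0],
    [0,0,0],
    [0,0,0],
    [0,0,-0.5],
    [0,0,-0.8],
    [0,0,-1],
    [0,0,-1]
  ],
  "turn": [0,0,0,0,0,0,0,0],
  "hand": [0.25,0.25,0.25,0.25,0.25,0.25,0.25,0.25]
}}

```text
time: 44.9
eef_pos: [0.589, -0.235, 0.1044]
eef_rot: [-0.0, 0.036, 0.999, 0.0]
wrist_force: [1.3, 0.6, -0.2]
finger_gap: 0.0318
grip_force: 0.0
```

Call:
{"name": "apply_moves", "arguments": {
  "travel": [
    [0,0,-1],
    [0,0,-1],
    [0,0.9,-0.3],
    [0,1,0],
    [0,1,0],
    [0,1,0],
    [0,1,0],
    [0,1,0]
  ],
  "turn": [0,0,0,0,0,0,0,0],
  "hand": [0,0,0,0,0,0,0,0]
}}

```text
time: 45.57
eef_pos: [0.598, -0.1166, 0.1502]
eef_rot: [0.0, 0.037, 0.999, -0.0]
wrist_force: [0.9, 0.1, -0.4]
finger_gap: 0.0426
grip_force: 0.0
```

Call:
{"name": "apply_moves", "arguments": {
  "travel": [
    [0,1,0],
    [0,1,0],
    [0,1,0],
    [0,1,0],
    [0,1,0],
    [0,1,0],
    [0,1,0],
    [0,1,0]
  ],
  "turn": [0,0,0,0,0,0,0,0],
  "hand": [0,0,0,0,0,0,0,0]
}}

```text
time: 46.23
eef_pos: [0.6096, 0.0431, 0.1502]
eef_rot: [0.0, 0.036, 0.999, -0.0]
wrist_force: [-0.3, -0.5, 0.7]
finger_gap: 0.0426
grip_force: 0.0
```

```bash
python3 - <<'E'
from h import *
plan([.595,.2676,.15],73.6); c,t=snap('top','top4'); 
a=ortho(c,t,.42,.66,.0,.36,.008).astype(int);b=ortho(c,cv2.imread('pics/top3.png'),.42,.66,.0,.36,.008).astype(int)
d=np.abs(a-b).sum(2)>60
for n,(c0,c1,r0,r1) in dict(sp1=(25,130,20,95),sp2=(30,115,120,220),folder=(165,335,25,65)).items(): print(n,d[r0:r1,c0:c1].sum())
E
```

```text
shift units xyz [1.550e+00 1.114e+01 1.000e-02]
turn units 17.04 or -12.96
t 46.23 pos [0.6096 0.0431 0.1502] yaw 175.8 j6 -1.61 gap 0.0426
sp1 0
sp2 0
folder 5330
```

Call:
{"name": "apply_moves", "arguments": {
  "travel": [
    [0.15,1,0],
    [0.15,1,0],
    [0.15,1,0],
    [0.15,1,0],
    [0.15,1,0],
    [0.15,1,0],
    [0.15,1,0],
    [0.1,1,0]
  ],
  "turn": [0,0,0,0,0,0,0,0],
  "hand": [0,0,0,0,0,0,0,0]
}}

```text
time: 46.95
eef_pos: [0.5982, 0.2041, 0.1501]
eef_rot: [0.0, 0.036, 0.999, -0.0]
wrist_force: [0.5, -0.5, -0.2]
finger_gap: 0.0426
grip_force: 0.0
```

Call:
{"name": "apply_moves", "arguments": {
  "travel": [
    [0.15,1,0],
    [0.1,1,0],
    [0.1,1,0],
    [0.1,0.15,0],
    [0,0,0],
    [0,0,0],
    [0,0,0],
    [0,0,0]
  ],
  "turn": [0,0,0,0,1,1,1,1],
  "hand": [0,0,0,0,0,0,0,0]
}}

```text
time: 47.62
eef_pos: [0.5939, 0.2661, 0.1498]
eef_rot: [0.0, 0.246, 0.969, -0.0]
wrist_force: [0.2, -0.3, 0.3]
finger_gap: 0.0428
grip_force: 0.0
```

Call:
{"name": "apply_moves", "arguments": {
  "travel": [
    [0,0,0],
    [0,0,0],
    [0,0,0],
    [0,0,0],
    [0,0,0],
    [0,0,0],
    [0,0,0],
    [0,0,0]
  ],
  "turn": [1,1,1,1,1,1,1,1],
  "hand": [0,0,0,0,0,0,0,0]
}}

```text
time: 48.28
eef_pos: [0.594, 0.2659, 0.1498]
eef_rot: [0.0, 0.619, 0.785, -0.0]
wrist_force: [-0.4, -0.7, 0.5]
finger_gap: 0.0428
grip_force: 0.0
```

Call:
{"name": "apply_moves", "arguments": {
  "travel": [
    [0,0,0],
    [0,0,0],
    [0,0,0],
    [0,0,0],
    [0,0,0],
    [0,0,0],
    [0,0,0],
    [0,0,0]
  ],
  "turn": [1,1,1,1,1,0,0,0],
  "hand": [0,0,0,0,0,0,0,0]
}}

```text
time: 48.95
eef_pos: [0.594, 0.2664, 0.1496]
eef_rot: [0.0, 0.799, 0.601, 0.0]
wrist_force: [-0.1, 0.6, -0.4]
finger_gap: 0.0428
grip_force: 0.0
```

```bash
python3 - <<'E'
from h import *
plan([.595,.2676,.0205],73.6)
E
```

```text
shift units xyz [0.07 0.03 6.45]
turn units 0.05 or -29.95
t 48.95 pos [0.594  0.2664 0.1496] yaw 73.9 j6 0.53 gap 0.0428
```

Call:
{"name": "apply_moves", "arguments": {
  "travel": [
    [0.05,0,1],
    [0,0,1],
    [0,0,1],
    [0,0,1],
    [0,0,1],
    [0,0,0.8],
    [0,0,0.5],
    [0,0,0.1]
  ],
  "turn": [0,0,0,0,0,0,0,0],
  "hand": [0,0,0,0,0,0,0,0]
}}

```text
time: 49.62
eef_pos: [0.5927, 0.2673, 0.019]
eef_rot: [-0.001, 0.799, 0.601, -0.002]
wrist_force: [-0.7, 0.7, -0.2]
finger_gap: 0.0424
grip_force: 0.0
```

Call:
{"name": "apply_moves", "arguments": {
  "travel": [
    [0,0,0],
    [0,0,0],
    [0,0,0],
    [0,0,0],
    [0,0,0],
    [0,0,0],
    [0,0,-0.8],
    [0,0,-0.8]
  ],
  "turn": [0,0,0,0,0,0,0,0],
  "hand": [0.3,1,1,1,1,1,1,1]
}}

```text
time: 50.28
eef_pos: [0.593, 0.2675, 0.0525]
eef_rot: [-0.001, 0.8, 0.601, -0.001]
wrist_force: [-0.0, 0.9, -0.4]
finger_gap: 0.0258
grip_force: 58.3
```

Call:
{"name": "apply_moves", "arguments": {
  "travel": [
    [0,0,-0.8],
    [0,0,-0.8],
    [0,0,-0.8],
    [0,0,-0.8],
    [0,0,-0.8],
    [0,0,-0.8],
    [0,0,0],
    [0,0,0]
  ],
  "turn": [0,0,0,0,-0.8,-0.8,-0.4,0],
  "hand": [1,1,1,1,1,1,1,1]
}}

```text
time: 50.95
eef_pos: [0.5949, 0.2681, 0.151]
eef_rot: [0.001, 0.732, 0.681, 0.001]
wrist_force: [-0.4, -0.2, -1.8]
finger_gap: 0.0257
grip_force: 58.5
```

```bash
python3 - <<'E'
from h import *
plan([.6108,-.3956,.15],85.9); print(sense()['grip_force'])
E
```

```text
shift units xyz [-3.304e+01  3.180e+00  3.000e-02]
turn units -0.01 or 29.99
t 50.95 pos [0.5949 0.2681 0.151 ] yaw 85.9 j6 0.32 gap 0.0257
58.4926700592041
```

Call:
{"name": "apply_moves", "arguments": {
  "travel": [
    [-1,0.1,0],
    [-1,0.1,0],
    [-1,0.1,0],
    [-1,0.1,0],
    [-1,0.1,0],
    [-1,0.1,0],
    [-1,0.1,0],
    [-1,0.1,0]
  ],
  "turn": [0,0,0,0,0,0,0,0],
  "hand": [1,1,1,1,1,1,1,1]
}}

```text
time: 51.62
eef_pos: [0.5978, 0.1061, 0.1484]
eef_rot: [-0.001, 0.733, 0.68, -0.001]
wrist_force: [0.4, 0.5, -0.4]
finger_gap: 0.0261
grip_force: 58.5
```

Call:
{"name": "apply_moves", "arguments": {
  "travel": [
    [-1,0.1,0],
    [-1,0.1,0],
    [-1,0.1,0],
    [-1,0.1,0],
    [-1,0.1,0],
    [-1,0.1,0],
    [-1,0.1,0],
    [-1,0.1,0]
  ],
  "turn": [0,0,0,0,0,0,0,0],
  "hand": [1,1,1,1,1,1,1,1]
}}

```text
time: 52.28
eef_pos: [0.6021, -0.0545, 0.1485]
eef_rot: [-0.001, 0.733, 0.68, -0.0]
wrist_force: [-0.3, 0.0, -0.5]
finger_gap: 0.0261
grip_force: 58.5
```

Call:
{"name": "apply_moves", "arguments": {
  "travel": [
    [-1,0.1,0],
    [-1,0.1,0],
    [-1,0.1,0],
    [-1,0.1,0],
    [-1,0.1,0],
    [-1,0.1,0],
    [-1,0.1,0],
    [-1,0.1,0]
  ],
  "turn": [0,0,0,0,0,0,0,0],
  "hand": [1,1,1,1,1,1,1,1]
}}

```text
time: 52.95
eef_pos: [0.6064, -0.2151, 0.1483]
eef_rot: [-0.001, 0.733, 0.68, -0.0]
wrist_force: [0.4, -0.3, -1.3]
finger_gap: 0.0259
grip_force: 58.5
```

Call:
{"name": "apply_moves", "arguments": {
  "travel": [
    [-1,0.1,0],
    [-1,0.1,0],
    [-1,0.1,0],
    [-1,0.1,0],
    [-1,0.1,0],
    [-1,0.1,0],
    [-1,0.1,0],
    [-1,0.1,0]
  ],
  "turn": [0,0,0,0,0,0,0,0],
  "hand": [1,1,1,1,1,1,1,1]
}}

```text
time: 53.62
eef_pos: [0.6108, -0.3758, 0.1482]
eef_rot: [-0.001, 0.733, 0.68, -0.0]
wrist_force: [-0.4, -0.0, -0.9]
finger_gap: 0.026
grip_force: 58.5
```

Call:
{"name": "apply_moves", "arguments": {
  "travel": [
    [-1,0,0],
    [0,0,0],
    [0,0,0],
    [0,0,0],
    [0,0,0],
    [0,0,0],
    [0,0,0],
    [0,0,0]
  ],
  "turn": [0,0,0,0,0,0,0,0],
  "hand": [1,1,1,1,1,1,1,1]
}}

```text
time: 54.28
eef_pos: [0.6101, -0.3945, 0.1494]
eef_rot: [-0.0, 0.732, 0.681, 0.0]
wrist_force: [-0.4, 0.1, -1.4]
finger_gap: 0.0259
grip_force: 58.5
```

```bash
python3 - <<'E'
from h import *
plan([.6108,-.3956,.0385],85.9); print(sense()['grip_force'])
E
```

```text
shift units xyz [-0.05  0.04  5.54]
turn units -0.01 or 29.99
t 54.28 pos [ 0.6101 -0.3945  0.1494] yaw 85.9 j6 -0.66 gap 0.0259
58.47108006477356
```

Call:
{"name": "apply_moves", "arguments": {
  "travel": [
    [-0.05,0,0.9],
    [0,0,0.9],
    [0,0,0.9],
    [0,0,0.9],
    [0,0,0.8],
    [0,0,0.7],
    [0,0,0.4],
    [0,0,0]
  ],
  "turn": [0,0,0,0,0,0,0,0],
  "hand": [1,1,1,1,1,1,1,1]
}}

```text
time: 54.95
eef_pos: [0.61, -0.3961, 0.0401]
eef_rot: [-0.0, 0.732, 0.681, -0.0]
wrist_force: [-4.1, 1.7, 3.2]
finger_gap: 0.0262
grip_force: 59.8
```

Call:
{"name": "apply_moves", "arguments": {
  "travel": [
    [0,0,0],
    [0,0,0],
    [0,0,0],
    [0,0,0],
    [0,0,-0.5],
    [0,0,-0.8],
    [0,0,-1],
    [0,0,-1]
  ],
  "turn": [0,0,0,0,0,0,0,0],
  "hand": [0.1,0.1,0.1,0.1,0.1,0.1,0.1,0.1]
}}

```text
time: 55.62
eef_pos: [0.6105, -0.3963, 0.1074]
eef_rot: [0.001, 0.732, 0.681, 0.0]
wrist_force: [0.4, 0.9, -0.5]
finger_gap: 0.0384
grip_force: 0.0
```

Call:
{"name": "apply_moves", "arguments": {
  "travel": [
    [0,0,-1],
    [0,0,-1],
    [0.9,0,-0.3],
    [1,0,0],
    [1,0,0],
    [1,0,0],
    [1,0,0],
    [1,0,0]
  ],
  "turn": [0,0,0,0,0,0,0,0],
  "hand": [0,0,0,0,0,0,0,0]
}}

```text
time: 56.28
eef_pos: [0.6187, -0.2762, 0.1516]
eef_rot: [0.0, 0.732, 0.681, 0.0]
wrist_force: [0.6, 0.9, 0.3]
finger_gap: 0.0425
grip_force: 0.0
```

```bash
python3 - <<'E'
from h import *
plan([.472,.278,.15],24.8)
T=pose();np.save('w13.npy',T);W,w=snap('wrist','w13');cv2.imwrite('pics/o13.png',ortho(W,w,.44,.70,-.45,-.13,.03))
c,t=snap('top','top5')
a=ortho(c,t,.42,.66,.0,.36,.008).astype(int);b=ortho(c,cv2.imread('pics/top3.png'),.42,.66,.0,.36,.008).astype(int)
d=np.abs(a-b).sum(2)>60;print(d[120:220,30:115].sum(),d[20:95,25:130].sum())
E
```

```text
shift units xyz [27.11 -9.32  0.07]
turn units 10.18 or -19.82
t 56.28 pos [ 0.6187 -0.2762  0.1516] yaw 85.9 j6 -0.51 gap 0.0425
0 1360
```

Call:
{"name": "apply_moves", "arguments": {
  "travel": [
    [1,-0.3,0],
    [1,-0.3,0],
    [1,-0.3,0],
    [1,-0.3,0],
    [1,-0.3,0],
    [1,-0.3,0],
    [1,-0.3,0],
    [1,-0.3,0]
  ],
  "turn": [0,0,0,0,0,0,0,0],
  "hand": [0,0,0,0,0,0,0,0]
}}

```text
time: 57.05
eef_pos: [0.5821, -0.1145, 0.1516]
eef_rot: [0.0, 0.732, 0.681, 0.0]
wrist_force: [-0.9, 0.4, -0.5]
finger_gap: 0.0425
grip_force: 0.0
```

Call:
{"name": "apply_moves", "arguments": {
  "travel": [
    [1,-0.3,0],
    [1,-0.3,0],
    [1,-0.3,0],
    [1,-0.3,0],
    [1,-0.3,0],
    [1,-0.3,0],
    [1,-0.3,0],
    [1,-0.3,0]
  ],
  "turn": [0,0,0,0,0,0,0,0],
  "hand": [0,0,0,0,0,0,0,0]
}}

```text
time: 57.72
eef_pos: [0.5459, 0.0487, 0.1516]
eef_rot: [0.0, 0.732, 0.681, 0.0]
wrist_force: [0.6, 0.4, -0.0]
finger_gap: 0.0425
grip_force: 0.0
```

Call:
{"name": "apply_moves", "arguments": {
  "travel": [
    [1,-0.4,0],
    [1,-0.4,0],
    [1,-0.4,0],
    [1,-0.4,0],
    [1,-0.4,0],
    [1,-0.4,0],
    [1,-0.4,0],
    [1,-0.4,0]
  ],
  "turn": [0,0,0,0,0,0,0,0],
  "hand": [0,0,0,0,0,0,0,0]
}}

```text
time: 58.38
eef_pos: [0.4937, 0.213, 0.1517]
eef_rot: [0.0, 0.732, 0.681, 0.0]
wrist_force: [0.3, 0.7, -0.2]
finger_gap: 0.0422
grip_force: 0.0
```

Call:
{"name": "apply_moves", "arguments": {
  "travel": [
    [1,-0.4,0],
    [1,-0.4,0],
    [1,-0.4,0],
    [0.1,-0.1,0],
    [0,0,0],
    [0,0,0],
    [0,0,0],
    [0,0,0]
  ],
  "turn": [0,0,0,0,1,1,1,1],
  "hand": [0,0,0,0,0,0,0,0]
}}

```text
time: 59.05
eef_pos: [0.4727, 0.2753, 0.1515]
eef_rot: [0.0, 0.859, 0.511, 0.0]
wrist_force: [0.5, -0.7, -0.1]
finger_gap: 0.0429
grip_force: 0.0
```

Call:
{"name": "apply_moves", "arguments": {
  "travel": [
    [0,0,0],
    [0,0,0],
    [0,0,0],
    [0,0,0],
    [0,0,0],
    [0,0,0],
    [0,0,0],
    [0,0,0]
  ],
  "turn": [1,1,1,1,1,1,0.2,0],
  "hand": [0,0,0,0,0,0,0,0]
}}

```text
time: 59.72
eef_pos: [0.4726, 0.2753, 0.1514]
eef_rot: [0.0, 0.977, 0.214, 0.0]
wrist_force: [-0.6, 1.2, 0.0]
finger_gap: 0.0429
grip_force: 0.0
```

```bash
python3 - <<'E'
from h import *
plan([.472,.278,.0205],24.8)
E
```

```text
shift units xyz [ 0.02 -0.14  6.54]
turn units -0.02 or 29.98
t 59.72 pos [0.4726 0.2753 0.1514] yaw 24.7 j6 1.46 gap 0.0429
```

Descend, grip, lift, turn back by −10.2 units.

Call:
{"name": "apply_moves", "arguments": {
  "travel": [
    [0,-0.14,1],
    [0,0,1],
    [0,0,1],
    [0,0,1],
    [0,0,1],
    [0,0,0.8],
    [0,0,0.5],
    [0,0,0.2]
  ],
  "turn": [0,0,0,0,0,0,0,0],
  "hand": [0,0,0,0,0,0,0,0]
}}

```text
time: 60.38
eef_pos: [0.4703, 0.2778, 0.0197]
eef_rot: [0.0, 0.977, 0.214, -0.001]
wrist_force: [-0.2, -0.4, 0.3]
finger_gap: 0.043
grip_force: 0.0
```

Call:
{"name": "apply_moves", "arguments": {
  "travel": [
    [0,0,0],
    [0,0,0],
    [0,0,0],
    [0,0,0],
    [0,0,0],
    [0,0,0],
    [0,0,-0.8],
    [0,0,-0.8]
  ],
  "turn": [0,0,0,0,0,0,0,0],
  "hand": [0.3,1,1,1,1,1,1,1]
}}

```text
time: 61.05
eef_pos: [0.4703, 0.2779, 0.0528]
eef_rot: [0.0, 0.977, 0.213, -0.001]
wrist_force: [0.5, -0.4, 0.1]
finger_gap: 0.0258
grip_force: 58.5
```

Call:
{"name": "apply_moves", "arguments": {
  "travel": [
    [0,0,-0.8],
    [0,0,-0.8],
    [0,0,-0.8],
    [0,0,-0.8],
    [0,0,-0.8],
    [0,0,-0.8],
    [0,0,0],
    [0,0,0]
  ],
  "turn": [0,0,0,-1,-1,-1,-1,-1],
  "hand": [1,1,1,1,1,1,1,1]
}}

```text
time: 61.72
eef_pos: [0.4721, 0.2786, 0.151]
eef_rot: [0.0, 0.887, 0.461, 0.002]
wrist_force: [-0.6, -0.2, -0.2]
finger_gap: 0.0261
grip_force: 58.4
```

Call:
{"name": "apply_moves", "arguments": {
  "travel": [
    [0,0,0],
    [0,0,0],
    [0,0,0],
    [0,0,0],
    [0,0,0],
    [0,0,0],
    [0,0,0],
    [0,0,0]
  ],
  "turn": [-1,-1,-1,-1,-1,-0.2,0,0],
  "hand": [1,1,1,1,1,1,1,1]
}}

```text
time: 62.38
eef_pos: [0.4712, 0.2783, 0.1493]
eef_rot: [0.0, 0.733, 0.68, 0.0]
wrist_force: [0.6, 0.2, -0.4]
finger_gap: 0.026
grip_force: 58.5
```

```bash
python3 - <<'E'
from h import *
plan([.543,-.3908,.15],85.9); print(sense()['grip_force'])
E
```

```text
shift units xyz [-3.309e+01  6.080e+00 -3.000e-02]
turn units -0.03 or 29.97
t 62.38 pos [0.4712 0.2783 0.1493] yaw 85.7 j6 0.4 gap 0.026
58.51107358932495
```

View pics/o13.png

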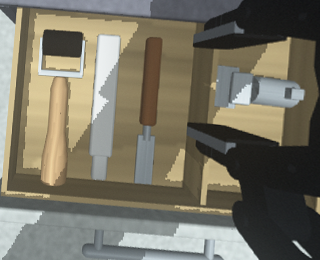

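Call:
{"name": "apply_moves", "arguments": {
  "travel": [
    [-1,0.2,0],
    [-1,0.2,0],
    [-1,0.2,0],
    [-1,0.2,0],
    [-1,0.2,0],
    [-1,0.2,0],
    [-1,0.2,0],
    [-1,0.2,0]
  ],
  "turn": [0,0,0,0,0,0,0,0],
  "hand": [1,1,1,1,1,1,1,1]
}}

```text
time: 63.05
eef_pos: [0.4915, 0.1154, 0.1494]
eef_rot: [0.0, 0.733, 0.68, 0.0]
wrist_force: [-0.2, 0.3, 0.2]
finger_gap: 0.026
grip_force: 58.5
```

Call:
{"name": "apply_moves", "arguments": {
  "travel": [
    [-1,0.2,0],
    [-1,0.2,0],
    [-1,0.2,0],
    [-1,0.2,0],
    [-1,0.2,0],
    [-1,0.2,0],
    [-1,0.2,0],
    [-1,0.2,0]
  ],
  "turn": [0,0,0,0,0,0,0,0],
  "hand": [1,1,1,1,1,1,1,1]
}}

```text
time: 63.72
eef_pos: [0.5118, -0.0466, 0.1494]
eef_rot: [0.0, 0.733, 0.68, 0.0]
wrist_force: [-0.0, 0.9, -0.5]
finger_gap: 0.026
grip_force: 58.5
```

Call:
{"name": "apply_moves", "arguments": {
  "travel": [
    [-1,0.2,0],
    [-1,0.2,0],
    [-1,0.2,0],
    [-1,0.2,0],
    [-1,0.2,0],
    [-1,0.2,0],
    [-1,0.2,0],
    [-1,0.2,0]
  ],
  "turn": [0,0,0,0,0,0,0,0],
  "hand": [1,1,1,1,1,1,1,1]
}}

```text
time: 64.38
eef_pos: [0.532, -0.2085, 0.1493]
eef_rot: [0.0, 0.733, 0.68, 0.0]
wrist_force: [-0.1, -0.1, -0.3]
finger_gap: 0.0261
grip_force: 58.5
```

Call:
{"name": "apply_moves", "arguments": {
  "travel": [
    [-1,0.2,0],
    [-1,0.2,0],
    [-1,0.2,0],
    [-1,0.2,0],
    [-1,0.2,0],
    [-1,0.2,0],
    [-1,0.1,0],
    [-1,0,0]
  ],
  "turn": [0,0,0,0,0,0,0,0],
  "hand": [1,1,1,1,1,1,1,1]
}}

```text
time: 65.05
eef_pos: [0.5465, -0.3699, 0.1492]
eef_rot: [0.0, 0.733, 0.68, 0.0]
wrist_force: [0.3, -0.3, -0.8]
finger_gap: 0.0258
grip_force: 58.5
```

Call:
{"name": "apply_moves", "arguments": {
  "travel": [
    [-1,0,0],
    [-0.1,0,0],
    [0,0,0],
    [0,0,0],
    [0,0,0],
    [0,0,0],
    [0,0,0],
    [0,0,0]
  ],
  "turn": [0,0,0,0,0,0,0,0],
  "hand": [1,1,1,1,1,1,1,1]
}}

```text
time: 65.72
eef_pos: [0.5449, -0.3902, 0.1493]
eef_rot: [-0.0, 0.732, 0.681, 0.0]
wrist_force: [0.8, 0.1, -0.4]
finger_gap: 0.0259
grip_force: 58.6
```

```bash
python3 - <<'E'
from h import *
plan([.543,-.3908,.0385],85.9); print(sense()['grip_force'])
E
```

```text
shift units xyz [-0.04 -0.09  5.54]
turn units -0.01 or 29.99
t 65.72 pos [ 0.5449 -0.3902  0.1493] yaw 85.9 j6 -0.72 gap 0.0259
58.55020344257355
```

Call:
{"name": "apply_moves", "arguments": {
  "travel": [
    [0,-0.05,0.9],
    [0,0,0.9],
    [0,0,0.9],
    [0,0,0.9],
    [0,0,0.8],
    [0,0,0.7],
    [0,0,0.4],
    [0,0,0]
  ],
  "turn": [0,0,0,0,0,0,0,0],
  "hand": [1,1,1,1,1,1,1,1]
}}

```text
time: 66.38
eef_pos: [0.5447, -0.3911, 0.0399]
eef_rot: [0.001, 0.732, 0.681, 0.0]
wrist_force: [-0.1, -0.2, 0.5]
finger_gap: 0.0262
grip_force: 60.5
```

Call:
{"name": "apply_moves", "arguments": {
  "travel": [
    [0,0,0],
    [0,0,0],
    [0,0,0],
    [0,0,0],
    [0,0,-0.5],
    [0,0,-0.8],
    [0,0,-1],
    [0,0,-1]
  ],
  "turn": [0,0,0,0,0,0,0,0],
  "hand": [0.1,0.1,0.1,0.1,0.1,0.1,0.1,0.1]
}}

```text
time: 67.05
eef_pos: [0.5435, -0.3908, 0.1071]
eef_rot: [-0.0, 0.732, 0.681, -0.0]
wrist_force: [-0.2, -0.6, 0.1]
finger_gap: 0.038
grip_force: 0.0
```

Call:
{"name": "apply_moves", "arguments": {
  "travel": [
    [0,0,-1],
    [0,0,-1],
    [0.9,-0.2,-0.5],
    [1,-0.3,-0.5],
    [1,-0.3,-0.5],
    [1,-0.3,-0.5],
    [1,-0.3,-0.5],
    [1,-0.3,-0.5]
  ],
  "turn": [0,0,0,0,0,0,0,0],
  "hand": [0.4,0.4,0.4,0.4,0.4,0.4,0.4,0.4]
}}

```text
time: 67.72
eef_pos: [0.518, -0.2698, 0.2073]
eef_rot: [0.001, 0.732, 0.681, 0.0]
wrist_force: [1.0, -1.0, -0.3]
finger_gap: 0.0258
grip_force: 0.0
```

Call:
{"name": "apply_moves", "arguments": {
  "travel": [
    [1,-0.3,-0.5],
    [1,-0.3,-0.5],
    [1,-0.3,-0.5],
    [1,-0.3,-0.5],
    [0,0,0],
    [0,0,0],
    [0,0,0],
    [0,0,0]
  ],
  "turn": [0,0,0,0,0,0,0,0],
  "hand": [0.4,0.4,0.4,0.4,0.4,0.4,0.4,0.4]
}}

```text
time: 68.38
eef_pos: [0.5001, -0.1897, 0.2452]
eef_rot: [-0.0, 0.733, 0.681, -0.0]
wrist_force: [0.2, 0.9, 0.1]
finger_gap: 0.0255
grip_force: 0.0
```

```bash
python3 - <<'E'
from h import *
plan([.452,-.2764,.13],85.9); 
T=pose();np.save('w14.npy',T);W,w=snap('wrist','w14')
o=ortho(W,w,.42,.70,-.46,-.12,.03)
s=ortho(cam('side'),snap('side','side2')[1],.42,.70,-.46,-.12,.03)
cv2.imwrite('pics/c14.png',np.hstack([o,s]))
E
```

```text
shift units xyz [-4.5  -2.08  5.76]
turn units -0.02 or 29.98
t 68.38 pos [ 0.5001 -0.1897  0.2452] yaw 85.8 j6 -0.5 gap 0.0255
```

View pics/c14.png

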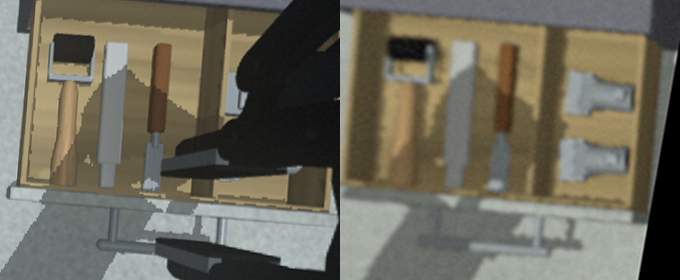

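Call:
{"name": "apply_moves", "arguments": {
  "travel": [
    [-0.7,-0.35,0.6],
    [-0.7,-0.35,0.6],
    [-0.7,-0.35,0.8],
    [-0.8,-0.35,0.8],
    [-0.8,-0.35,0.8],
    [-0.8,-0.33,0.8],
    [0,0,0.8],
    [0,0,0.5]
  ],
  "turn": [0,0,0,0,0,0,0,0],
  "hand": [0.4,0.4,0.4,0.4,0.4,0.4,0.4,0.4]
}}

```text
time: 69.15
eef_pos: [0.451, -0.2764, 0.1291]
eef_rot: [-0.002, 0.733, 0.68, -0.0]
wrist_force: [0.3, -0.5, -0.5]
finger_gap: 0.0259
grip_force: 0.0
```

Call:
{"name": "apply_moves", "arguments": {
  "travel": [
    [0,0,0],
    [0,0,0],
    [0,0,0],
    [0,0,0],
    [0,0,0],
    [0,0,0],
    [0,0,0],
    [0,0,0]
  ],
  "turn": [0,0,0,0,0,0,0,0],
  "hand": [0.4,0.4,0.4,0.4,0.4,0.4,0.4,0.4]
}}

```text
time: 69.82
eef_pos: [0.4524, -0.2758, 0.1316]
eef_rot: [0.0, 0.732, 0.681, 0.0]
wrist_force: [-0.9, -0.5, -0.3]
finger_gap: 0.0257
grip_force: 0.0
```

```bash
python3 - <<'E'
from h import *
plan([.452,-.2764,.051],85.9)
E
```

```text
shift units xyz [-0.03 -0.02  4.03]
turn units -0.01 or 29.99
t 69.82 pos [ 0.4524 -0.2758  0.1316] yaw 85.8 j6 -0.69 gap 0.0257
```

Call:
{"name": "apply_moves", "arguments": {
  "travel": [
    [0,0,0.8],
    [0,0,0.8],
    [0,0,0.8],
    [0,0,0.8],
    [0,0,0.6],
    [0,0,0.2],
    [0,0,0],
    [0,0,0]
  ],
  "turn": [0,0,0,0,0,0,0,0],
  "hand": [0.4,0.4,0.4,0.4,0.4,0.4,0.4,1]
}}

```text
time: 70.48
eef_pos: [0.4525, -0.2761, 0.0516]
eef_rot: [0.0, 0.732, 0.681, -0.0]
wrist_force: [0.4, -0.1, 0.4]
finger_gap: 0.0146
grip_force: 0.1
```

Call:
{"name": "apply_moves", "arguments": {
  "travel": [
    [0,0,0],
    [0,0,0],
    [0,0,0],
    [0,0,0],
    [0,0.1,0],
    [0,0.2,0],
    [0,0.3,0],
    [0,0.4,0]
  ],
  "turn": [0,0,0,0,0,0,0,0],
  "hand": [1,1,1,1,1,1,1,1]
}}

```text
time: 71.15
eef_pos: [0.4722, -0.2779, 0.0519]
eef_rot: [0.0, 0.732, 0.681, -0.0]
wrist_force: [-2.3, -0.3, 4.6]
finger_gap: 0.0089
grip_force: 59.0
```

Call:
{"name": "apply_moves", "arguments": {
  "travel": [
    [0,0.4,0],
    [0,0.4,0],
    [0,0.4,0],
    [0,0.4,0],
    [0,0.4,0],
    [0,0.4,0],
    [0,0.4,0],
    [0,0.4,0]
  ],
  "turn": [0,0,0,0,0,0,0,0],
  "hand": [1,1,1,1,1,1,1,1]
}}

```text
time: 71.82
eef_pos: [0.537, -0.2834, 0.0519]
eef_rot: [0.001, 0.732, 0.681, -0.001]
wrist_force: [-2.8, -6.4, 4.3]
finger_gap: 0.009
grip_force: 59.0
```

Call:
{"name": "apply_moves", "arguments": {
  "travel": [
    [0,0.4,0],
    [0,0.4,0],
    [0,0.4,0],
    [0,0.4,0],
    [0,0.4,0],
    [0,0.4,0],
    [0,0.4,0],
    [0,0.4,0]
  ],
  "turn": [0,0,0,0,0,0,0,0],
  "hand": [1,1,1,1,1,1,1,1]
}}

```text
time: 72.48
eef_pos: [0.6006, -0.289, 0.0519]
eef_rot: [0.002, 0.732, 0.681, -0.001]
wrist_force: [-2.8, -8.8, 3.9]
finger_gap: 0.0089
grip_force: 58.9
```

```bash
python3 - <<'E'
from h import *
plan([.6216,-.2886,.051],85.9); s=sense();print(s['wrist_force'],s['grip_force'])
E
```

```text
shift units xyz [0.09 1.04 0.05]
turn units -0.01 or 29.99
t 72.48 pos [ 0.6006 -0.289   0.0519] yaw 85.8 j6 -0.54 gap 0.0089
[-2.82713981 -8.79510284  3.9490991 ] 58.93306374549866
```

Call:
{"name": "apply_moves", "arguments": {
  "travel": [
    [0.05,0.3,0],
    [0,0.3,0],
    [0,0.2,0],
    [0,0.1,0],
    [0,0.1,0],
    [0,0,0],
    [0,0,0],
    [0,0,0]
  ],
  "turn": [0,0,0,0,0,0,0,0],
  "hand": [1,1,1,1,1,1,1,1]
}}

```text
time: 73.15
eef_pos: [0.6208, -0.2907, 0.052]
eef_rot: [0.003, 0.733, 0.681, -0.001]
wrist_force: [-0.3, -13.3, -0.0]
finger_gap: 0.009
grip_force: 58.8
```

Call:
{"name": "apply_moves", "arguments": {
  "travel": [
    [0,0.1,0],
    [0,0,0],
    [0,0,0],
    [0,0,0],
    [0,0,0],
    [0,0,0],
    [0,0,0],
    [0,0,0]
  ],
  "turn": [0,0,0,0,0,0,0,0],
  "hand": [1,1,1,1,1,1,1,1]
}}

```text
time: 73.82
eef_pos: [0.6217, -0.2907, 0.052]
eef_rot: [0.002, 0.732, 0.681, -0.002]
wrist_force: [-4.6, -12.1, 3.2]
finger_gap: 0.0091
grip_force: 59.2
```

Call:
{"name": "apply_moves", "arguments": {
  "travel": [
    [-0.1,0.1,0],
    [0,0,0],
    [0,0.1,0],
    [0,0,0],
    [0,0,0],
    [0,0,0],
    [0,0,0],
    [0,0,0]
  ],
  "turn": [0,0,0,0,0,0,0,0],
  "hand": [1,1,1,1,1,1,1,1]
}}

```text
time: 74.48
eef_pos: [0.6219, -0.2908, 0.0519]
eef_rot: [-0.004, 0.732, 0.681, -0.004]
wrist_force: [-20.8, -3.6, 17.8]
finger_gap: 0.0087
grip_force: 60.9
```

Call:
{"name": "apply_moves", "arguments": {
  "travel": [
    [0,-0.1,0],
    [0,0,0],
    [0,0,0],
    [0,0,0],
    [0,0,-0.6],
    [0,0,-0.8],
    [0,0,-1],
    [0,0,-1]
  ],
  "turn": [0,0,0,0,0,0,0,0],
  "hand": [0.4,0.4,0.4,0.4,0.4,0.4,0.4,0.4]
}}

```text
time: 75.15
eef_pos: [0.6241, -0.2886, 0.1201]
eef_rot: [-0.0, 0.732, 0.681, 0.0]
wrist_force: [0.4, 0.1, -0.2]
finger_gap: 0.0254
grip_force: 0.0
```

Call:
{"name": "apply_moves", "arguments": {
  "travel": [
    [0,0,-1],
    [0,0,-1],
    [0,0,-1],
    [0,-1,-1],
    [0,-1,-1],
    [0,-1,-1],
    [0,-1,0],
    [0,-1,0]
  ],
  "turn": [0,0,0,0,0,0,0,0],
  "hand": [0.4,0.4,0.4,0.4,0.4,0.4,0.4,0.4]
}}

```text
time: 75.82
eef_pos: [0.5245, -0.282, 0.2422]
eef_rot: [0.002, 0.732, 0.681, 0.001]
wrist_force: [-0.6, -0.5, -0.7]
finger_gap: 0.0257
grip_force: 0.0
```

Call:
{"name": "apply_moves", "arguments": {
  "travel": [
    [1,-1,0],
    [1,-1,0],
    [1,-1,0],
    [1,-1,0],
    [1,0,0],
    [0,0,0],
    [0,0,0],
    [0,0,0]
  ],
  "turn": [0,0,0,0,0,0,0,0],
  "hand": [0.4,0.4,0.4,0.4,0.4,0.4,0.4,0.4]
}}

```text
time: 76.48
eef_pos: [0.4521, -0.1768, 0.24]
eef_rot: [0.001, 0.732, 0.681, 0.0]
wrist_force: [-0.3, -1.0, -0.8]
finger_gap: 0.0258
grip_force: 0.0
```

```bash
python3 - <<'E'
from h import *
plan(); c,s=snap('side','side3'); c2,t=snap('top','top6')
u=np.array([.9974,-.0715,0]);v=np.array([.0715,.9974,0]);H=np.array([.6219,-.2908,0])
# brightness profile along u across drawer front at panel-top height, side camera, y=+90 mm and -100 mm
for off in(.10,-.10):
    P=[H+u*d+v*off+[0,0,.077] for d in np.arange(.015,.075,.004)]
    print([int(s[int(round(q[1])),int(round(q[0]))].mean()) for q in (proj(c,p) for p in P)],[int(t[int(round(q[1])),int(round(q[0]))].mean()) for q in (proj(c2,p) for p in P)])
o=cv2.imread('pics/side0.png').astype(int);o2=cv2.imread('pics/side2.png').astype(int);d=np.abs(s.astype(int)-o2).sum(2)>60
for n,X in dict(jar=(.754,.027),dish=(.727,.341),weight=(.77,.19),stand=(.49,.4435)).items():
    for z in(.03,):
        p=proj(c,[*X,z]).astype(int);print(n,p,d[max(p[1]-25,0):p[1]+20,p[0]-18:p[0]+18].sum(),(np.abs(s.astype(int)-o).sum(2)>60)[max(p[1]-25,0):p[1]+20,p[0]-18:p[0]+18].sum())
E
```

```text
t 76.48 pos [ 0.4521 -0.1768  0.24  ] yaw 85.9 j6 -0.53 gap 0.0258
[164, 162, 154, 128, 75, 116, 155, 163, 144, 100, 109, 109, 108, 107, 107] [140, 136, 87, 67, 65, 71, 139, 141, 139, 90, 93, 93, 96, 94, 95]
[155, 152, 124, 77, 99, 168, 170, 150, 103, 109, 111, 111, 110, 110, 110] [141, 135, 67, 67, 63, 140, 142, 138, 83, 94, 97, 97, 97, 98, 99]
jar [380 226] 0 860
dish [347 157] 35 885
weight [371 186] 0 790
stand [274 146] 928 1216
```

```bash
python3 - <<'E'
from h import *
for cn,a,b in(('side','side0','side3'),('side','side2','side3'),('top','top0','top6')):
    A=cv2.imread(f'pics/{a}.png');B=cv2.imread(f'pics/{b}.png');C=cam(cn)
    print(a,b,A.mean(),B.mean())
    for n,X in dict(jar=(.754,.027,.04),dish=(.727,.341,.02),weight=(.77,.19,.03),ptr=(.535,.447,.162)).items():
        p=proj(C,X).astype(int);r=14
        T=A[p[1]-r:p[1]+r,p[0]-r:p[0]+r];S=B[p[1]-r-10:p[1]+r+10,p[0]-r-10:p[0]+r+10]
        R_=cv2.matchTemplate(S,T,cv2.TM_CCOEFF_NORMED);_,m,_,l=cv2.minMaxLoc(R_);print(n,round(m,2),l[0]-10,l[1]-10)
E
```

```text
side0 side3 95.00984244791667 104.75159505208333
jar 1.0 0 0
dish 0.99 0 0
weight 1.0 0 0
ptr 0.97 0 0
side2 side3 105.32461588541666 104.75159505208333
jar 1.0 0 0
dish 1.0 0 0
weight 1.0 0 0
ptr 0.89 0 0
top0 top6 108.12684375 111.28339322916666
jar 1.0 0 0
dish 0.99 0 0
weight 1.0 0 0
ptr 0.91 0 0
```

Bystanders have not moved, the drawer is shut, and the arm is clear.

```bash
python3 -c "
from bench import *
print(hand_in())"
```

```text
the job is handed in; nothing more can be done
None
```

The job is handed in: the ear points along the pointer (within about 1° as measured), both spare nozzles and all three hand tools lie flat in their bays, the drawer is fully shut, and the jar, weight and dish have not moved.

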